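# Book both players' reds on the score counter

## Robot

A 6-joint arm with a two-finger parallel gripper is mounted at the origin on the work surface. World frame = base frame: x ahead of the robot, y to its left, z up, the work surface at z = 0. Lengths are in m, angles in rad, forces in N, time in s.
With the tool pointing down it reaches from about 0.35 to 0.975 m from the base axis. Payload 4.9 kg.
Tool frame: the origin (TCP) lies midway between the tips of the shut fingers; the grasp point (between the pads) lies 19 mm behind it; z points along the fingers, y is the direction in which the jaws open and shut (so a half turn about z gives the same grasp; the last joint's range is limited). The gripper opens to 85 mm and grips with 20 to 120 N. Pads are 22 mm wide; open, the fingers measure 114 mm over their backs; the gripper's body (76 mm by 85 mm) begins 54 mm behind the grasp point. The pads swing forward as they close: fully open they stand 13 mm farther back than shut.
Start: joints at [-1.331, 0.053, 1.613, -0, 1.476, -0.119], TCP at [0.219, -0.585, 0.231] pointing down, gripper open.
Joint ranges: [-3.01, 3.01], [-1.01, 2.22], [0.06, 2.58], [-1.02, 4.17], [0.09, 2.62], [-3.14, 3.14]. Speed limits (rad/s): [2.57, 2.57, 3.14, 3.14, 3.14, 3.14].

## Interface

Orientations are given as a unit quaternion [w, x, y, z].
In Python, from plant import state, grab_frame, camera_params, job_done, boxes_of gives the robot as it stands.
- The arm moves only by the tool step_arm, never from a script. Its argument "steps" is a list of rows, each a list of 4 numbers: the shift along the tool's x, y, z in mm, then the turn about the tool's z in degrees. A call has 1 to 8 rows; each row shifts and turns the pose as measured when the row begins, along the tool's axes as they then stand; what a row does not reach is not made up. A row lasts 1/10 s, in which the tool goes at most 50 mm and 8.59 degrees, less where a joint would pass 70% of its speed; a pose out of reach is approached as far as the arm can. A call is refused whole if a number of a shift passes 50 or a number of a turn 8.59, either way. A call with a gripper value outside its range is refused whole. "claw" is the opening in per cent of the stroke, from 0 (shut) to 100 (fully open), set as the call begins (left out, the last holds). The fingers move at their own pace and stop on an object; the grip force is fixed at half the most. Time passes only in rows, so rows that do not move let the fingers close. It gives the time, the measured TCP pose, the force and the opening at its end, in the units of the state.
- state(): the state, without advancing time (a new reading comes with each control period).
- grab_frame(name): name is "side" or "top" or "wrist"; returns (picture, depth): 420x560x3 uint8, red, green, blue; 420x560 float32, m along the optical axis (not along the pixel's ray), 0 where there is no reading.
- camera_params(name): a dict with "mtx" (3x3 intrinsics, pixels), "extrinsics" (4x4, takes a point from camera to world coordinates); the wrist camera has in their place "T_tool_cam" (4x4, takes a point from camera to tool coordinates, whose origin is the TCP and whose axes are the flange's). Camera axes: x right, y down, z forward; pixel columns grow to the right and rows downward; lengths in m; the calibration is good to about 2 mm. A picture is of the moment at which its call begins: read the wrist's pose just before it. camera_params takes no time and is no camera call.
- job_done(): hands the job in, once; it reports no verdict.
Trained networks look in the newest picture that a camera, given by its name, has taken for a name from the list of things; names that differ only in an ending like _2 or _b are one class to them, and where a whole thing is asked for, a point or a joint stands for the part that bears it (a point fixed in the world has none). Each returns a list of dicts, best first, with "p" (0 to 1); they miss things now and then, are a little off and sometimes report something else, mostly with a low value. They report only what shows in the picture. A call takes as long as a camera call. They do not tell look-alikes from the thing itself.
- boxes_of(camera, label): "box" ([left, top, width, height] in pixels, round what is visible of it).
The state is a dict: "time": time; "joint_pos": joint angles; "joint_vel": joint speeds; "joint_efforts": joint torques, N m; "tool_pos": TCP position; "tool_rot": TCP orientation; "contact_force": force on the tool from outside, world axes, zero at the start; "ft_torque": the same for the moment, N m; "gripper_width": opening from 0.0 (shut) to 1.0 (fully open).
Only numpy, scipy, OpenCV 4.12 (cv2) and the standard library are available. Lean on these libraries where they do the work, as an engineer would, in place of code of your own. Each camera call takes 0.05 s, during which the arm holds its last target. There are 200 camera calls.

## Task

The frame is over: book both players' scores. Take all the red balls out of each player's tray (left and right of the score counter) and seat them in the dished rack on the same side, filling it from the brass-plate end with no empty seat in between, and roll that player's thumbwheel on the counter (left row, right row) with a fingertip until its pointer stands at the stud for the number of that player's reds. Leave the other things on the table where they are.

Things in the scene. Friction and masses are not known exactly. Their poses are not given: they have to be found in the camera images.
- left_red1: One of up to four red balls of the left player, all alike: hard red snooker ball, 52.5 mm diameter, 140 g; origin at its centre. Starts in the left tray; None when absent. Counts one point. It rolls when pushed but soon comes to rest.
- left_red2: One of up to four red balls of the left player, all alike: hard red snooker ball, 52.5 mm diameter, 140 g; origin at its centre. Starts in the left tray; None when absent. Counts one point. It rolls when pushed but soon comes to rest.
- left_red3: One of up to four red balls of the left player, all alike: hard red snooker ball, 52.5 mm diameter, 140 g; origin at its centre. Starts in the left tray; None when absent. Counts one point. It rolls when pushed but soon comes to rest.
- left_red4: One of up to four red balls of the left player, all alike: hard red snooker ball, 52.5 mm diameter, 140 g; origin at its centre. Starts in the left tray; None when absent. Counts one point. It rolls when pushed but soon comes to rest.
- right_red1: One of up to four red balls of the right player, all alike: hard red snooker ball, 52.5 mm diameter, 140 g; origin at its centre. Starts in the right tray; None when absent. Counts one point. It rolls when pushed but soon comes to rest.
- right_red2: One of up to four red balls of the right player, all alike: hard red snooker ball, 52.5 mm diameter, 140 g; origin at its centre. Starts in the right tray; None when absent. Counts one point. It rolls when pushed but soon comes to rest.
- right_red3: One of up to four red balls of the right player, all alike: hard red snooker ball, 52.5 mm diameter, 140 g; origin at its centre. Starts in the right tray; None when absent. Counts one point. It rolls when pushed but soon comes to rest.
- right_red4: One of up to four red balls of the right player, all alike: hard red snooker ball, 52.5 mm diameter, 140 g; origin at its centre. Starts in the right tray; None when absent. Counts one point. It rolls when pushed but soon comes to rest.
- left_tray: The left player's return tray, 190 x 190 mm: grey felt floor 4 mm above the table, wooden lip 8 mm wide, its top 13 mm above the table. Fixed, on the robot's left (+y) side of the counter, in front of or behind the left rack. Origin: centre of its underside.
- left_rack: The left player's counting rack: fixed dark wooden plank, 68 mm (x) by 250 mm (y), 24 mm thick, origin at the centre of its underside. Four dished seats, 38 mm across with brass rims, in a row at x = 0, y = +79, +21, -37, -95 mm; a flat brass plate at the +y end marks the first. A seated ball lies 8 mm deep, centred by the dish, its centre at z = 42 mm.
- left_wheel (a joint): Angle (rad) of the left player's thumbwheel: ribbed grippy rubber, 50 mm diameter, 12 mm wide, on edge in a slot, axle along the counter's y; only its top 10 mm stands out, so it is rolled from above. The angle grows as the wheel's top is pushed towards the counter's +x; 0.5 rad (12.5 mm of rim) = one stud. Stiff (0.6 N at the rim), stays where left, stops just beyond 0 and 4.0.
- left_pointer (a joint): Travel (m) of the left player's brass pointer, driven by that wheel: 0 at the zero bar, 0.0125 x n at stud n, growing towards the counter's +x, as far and the same way as the wheel's rim. It lies under a clear pane and cannot be touched.
- right_tray: The right player's return tray, 190 x 190 mm: grey felt floor 4 mm above the table, wooden lip 8 mm wide, its top 13 mm above the table. Fixed, on the robot's right (-y) side of the counter, in front of or behind the right rack. Origin: centre of its underside.
- right_rack: The right player's counting rack: fixed dark wooden plank, 68 mm (x) by 250 mm (y), 24 mm thick, origin at the centre of its underside. Four dished seats, 38 mm across with brass rims, in a row at x = 0, y = +79, +21, -37, -95 mm; a flat brass plate at the +y end marks the first. A seated ball lies 8 mm deep, centred by the dish, its centre at z = 42 mm.
- right_wheel (a joint): Angle (rad) of the right player's thumbwheel: ribbed grippy rubber, 50 mm diameter, 12 mm wide, on edge in a slot, axle along the counter's y; only its top 10 mm stands out, so it is rolled from above. The angle grows as the wheel's top is pushed towards the counter's +x; 0.5 rad (12.5 mm of rim) = one stud. Stiff (0.6 N at the rim), stays where left, stops just beyond 0 and 4.0.
- right_pointer (a joint): Travel (m) of the right player's brass pointer, driven by that wheel: 0 at the zero bar, 0.0125 x n at stud n, growing towards the counter's +x, as far and the same way as the wheel's rim. It lies under a clear pane and cannot be touched.
- score_counter: Score counter: fixed wooden box 214 (x) by 140 mm (y), 55 mm high; origin: centre of its underside. Two rows, left player's at y = +34, right's at -34 mm. Each: thumbwheel at x = -75 mm, its crown at z = 65 mm; then a white scale under a pane in a dark frame (from x = -37 mm, up to z = 63 mm): zero bar at x = -22, eight studs 12.5 mm apart towards +x (fifth larger), brass pointer.
- chalk_a: Cube of cue chalk, 23 mm, loose; leave it alone. Origin: centre of its underside.
- chalk_b: Another cube of cue chalk, 23 mm, loose; leave it alone.
- tip_shaper: Aluminium cue-tip shaper, 26 mm across and 28 mm high, loose; leave it alone. Origin: centre of its underside.
- tumbler: Glass tumbler, 74 mm across and 85 mm high, loose; leave it alone. Origin: centre of its underside.
- rest_head: Brass cross-shaped rest head lying flat, 111 mm from tip to tip and 22 mm high, loose; leave it alone. Origin: centre of its underside.
- can: Drinks can, 66 mm across and 115 mm high, loose; leave it alone. Origin: centre of its underside.
There are look-alikes about, which are no part of the job. What is shaped like the left_red4 but purple is not meant. Leave any white look-alike of the right_red2 alone.

How it is judged:
By the outcome, as a careful person would: the job done as asked, in the order asked, and still so for the second after the job is handed in, with the robot touching nothing.
Of left_red1, left_red2, left_red3, left_red4, right_red1, right_red2, right_red3, right_red4 only 6 to 8 are there at a start; the rules pass over those that are not, and their reading is None.
At some moment in a run one of left_red1, left_red2, left_red3, left_red4, right_red1, right_red2, right_red3, right_red4 may be knocked a few centimetres aside while the robot is not near it.
Once in a run the grip may slacken for a moment while it holds something.
It also fails if it takes over 210 s, if anything falls off the work surface, if the arm or the gripper's body presses on something with over 40 N, if the wrist force passes 120 N, or if a joint passes its speed limit or range.

## Working session

There is one attempt and no reset: what is moved stays moved. The work goes in short steps, Python scripts to look and compute and a tool call to move; the robot and the scene stay as the last step left them, time stands still between calls to the robot, and variables do not carry over. Pictures are saved under pics/ and viewed, about 12 in all and at most 16, crops included, and the job is handed in when it is done.

Besides the shell and the picture viewer there is one more tool, called after "Call:" as a command line: name --pt "numbers of a row" for each row, then --argument value for the rest. step_arm: Moves the arm, as the interface text tells. Its arguments: {"type":"object","properties":{"steps":{"type":"array"},"claw":{"type":"number"}},"required":["steps"]}

```bash
mkdir -p pics; ls
cat > h.py <<'E'
import numpy as np, cv2
from plant import state, grab_frame, camera_params, job_done, boxes_of
from scipy.spatial.transform import Rotation as R
def pose(s=None):
    s=s or state(); q=s["tool_rot"]; T=np.eye(4)
    T[:3,:3]=R.from_quat([q[1],q[2],q[3],q[0]]).as_matrix(); T[:3,3]=s["tool_pos"]; return T
def look(cam):
    T=pose(); im,d=grab_frame(cam); p=camera_params(cam)
    E=np.array(p["extrinsics"]) if "extrinsics" in p else T@np.array(p["T_tool_cam"])
    return im,d,np.array(p["mtx"]),E
def cloud(d,K,E):
    v,u=np.indices(d.shape); P=np.stack([(u-K[0,2])/K[0,0]*d,(v-K[1,2])/K[1,1]*d,d],-1)
    W=P@E[:3,:3].T+E[:3,3]; W[d<=0]=np.nan; return W
def proj(X,K,E):
    c=(np.atleast_2d(X)-E[:3,3])@E[:3,:3]; return c[:,:2]/c[:,2:]*[K[0,0],K[1,1]]+K[:2,2]
def save(n,im): cv2.imwrite("pics/"+n+".png",im[...,::-1])
E
python3 - <<'E'
from h import *
im,d,K,E=look("top"); save("top0",cv2.resize(im,(784,588),interpolation=cv2.INTER_CUBIC)); np.savez("top0.npz",im=im,d=d,K=K,E=E)
im,d,K,E=look("side"); save("side0",im); np.savez("side0.npz",im=im,d=d,K=K,E=E)
s=state(); print(s["time"],pose(s).round(3)); print(np.array(camera_params("wrist")["T_tool_cam"]).round(3))
E
```

```text
pics
0.1 [[ 0.936  0.351 -0.     0.219]
 [ 0.351 -0.936  0.002 -0.585]
 [ 0.    -0.002 -1.     0.23 ]
 [ 0.     0.     0.     1.   ]]
[[ 0.    -0.961 -0.276  0.071]
 [ 1.     0.    -0.001 -0.001]
 [ 0.001 -0.276  0.961 -0.142]
 [ 0.     0.     0.     1.   ]]
```

View pics/top0.png

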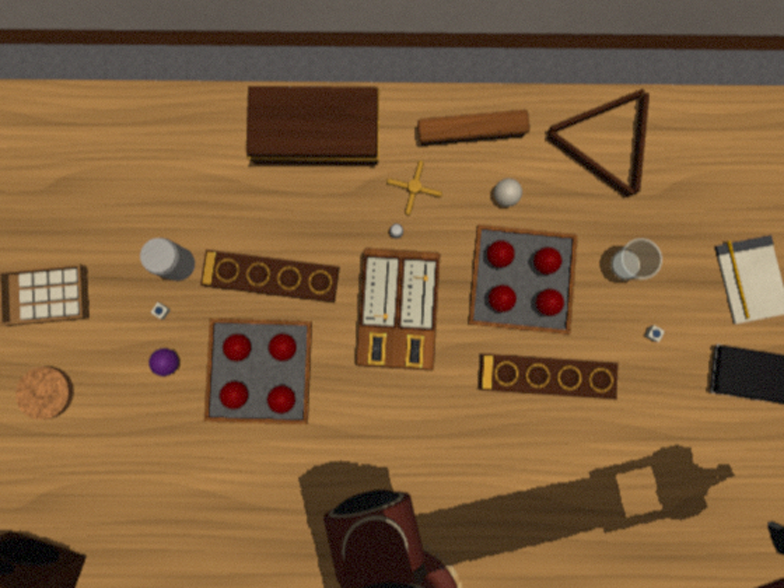

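View pics/side0.png

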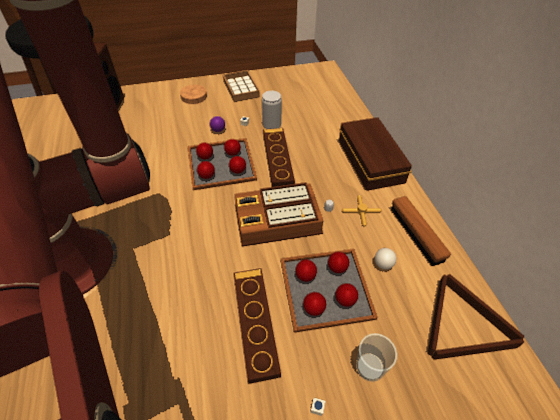

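The top view shows four reds in each tray: the left tray at about (258,370), the right at about (523,278). Both racks are empty, with brass plates at their left ends. The purple ball at (163,362) and white ball at (507,193) are not to be touched. The left pointer is near stud 1 and the right one near stud 5–6. Next I measure everything from the top picture.

```bash
cat >> h.py <<'E'
def reds(im,d,K,E):
    from scipy.optimize import least_squares
    W=cloud(d,K,E); h=cv2.cvtColor(im,cv2.COLOR_RGB2HSV)
    m=(((h[...,0]<6)|(h[...,0]>172))&(h[...,1]>190)&(h[...,2]>70)&(W[...,2]>.012)&(W[...,2]<.2)).astype(np.uint8)
    n,l,st,c=cv2.connectedComponentsWithStats(m); out=[]
    for i in range(1,n):
        if st[i,4]<60: continue
        P=W[(l==i)]; P=P[np.isfinite(P).all(1)]
        r=least_squares(lambda x:np.linalg.norm(P-x,axis=1)-.02625,P.mean(0)-[0,0,.015],loss="soft_l1",f_scale=.002)
        out.append((r.x.round(4),st[i,4],round(float(np.sqrt(np.mean(r.fun**2))),4)))
    return out
E
python3 - <<'E'
from h import *
z=np.load("top0.npz"); im,d,K,E=[z[k] for k in("im","d","K","E")]
W=cloud(d,K,E); print(E.round(3),K.round(1))
for r in reds(im,d,K,E): print(*r)
z=W[...,2]; print("table z",np.nanmedian(z[(abs(W[...,1])<.3)&(abs(W[...,0]-.6)<.3)]))
for nm,(u,v) in dict(lrack=(270,275),rrack=(549,377),counter=(398,310),ltray=(258,370),rtray=(523,278)).items():
    u=int(u/1.4);v=int(v/1.4); c=W[v,u]
    lo,hi=((.018,.03) if "rack" in nm else (.048,.07) if nm=="counter" else (.009,.05))
    if "tray" in nm: continue
    m=((z>lo)&(z<hi)).astype(np.uint8); n,l=cv2.connectedComponents(m)
    P=W[l==l[v,u]]; print(nm,len(P),P.min(0).round(3),P.max(0).round(3)); rc=cv2.minAreaRect((P[:,:2]*1000).astype(np.float32)); print(rc, np.nanmedian(P[:,2]))
# brass rims and plates
h=cv2.cvtColor(im,cv2.COLOR_RGB2HSV)
m=((h[...,0]>15)&(h[...,0]<28)&(h[...,1]>140)&(h[...,2]>100)&(z>.012)&(z<.075)).astype(np.uint8)
n,l,st,c=cv2.connectedComponentsWithStats(m)
for i in range(1,n):
    if st[i,4]>5: 
        P=W[l==i]; print("brass",P.mean(0).round(4),((np.nanmin(P,0)+np.nanmax(P,0))/2).round(4),st[i,:5])
E
```

```text
[[ 0.007 -0.995  0.101  0.456]
 [-1.    -0.007 -0.004  0.019]
 [ 0.004 -0.101 -0.995  1.263]
 [ 0.     0.     0.     1.   ]] [[478.7   0.  282.5]
 [  0.  478.7 203.9]
 [  0.    0.    1. ]]
[ 0.6428 -0.1793  0.0303] 238 0.0019
[ 0.6313 -0.2666  0.0307] 239 0.0018
[ 0.5601 -0.1814  0.0306] 237 0.0021
[ 0.5536 -0.2696  0.0306] 236 0.0019
[0.4664 0.3049 0.0306] 267 0.002
[0.4676 0.2215 0.0304] 269 0.0019
[0.3805 0.3076 0.0306] 275 0.0019
[0.3734 0.2213 0.0308] 274 0.0018
table z 0.0029596372849756136
lrack 2309 [0.551 0.123 0.018] [0.647 0.378 0.03 ]
((599.611328125, 250.6346435546875), (251.79296875, 68.57942962646484), 83.0283203125) 0.02422405786303683
rrack 2384 [ 0.378 -0.394  0.018] [ 0.458 -0.141  0.03 ]
((417.6078186035156, -268.1325378417969), (251.73744201660156, 67.99794006347656), 86.47842407226562) 0.024206472306082527
counter 4620 [ 0.43  -0.063  0.048] [0.647 0.085 0.07 ]
((539.0235595703125, 10.137535095214844), (140.13677978515625, 214.2698516845703), 86.88288879394531) 0.056697529083651776
brass [0.9097 0.0497 0.0527] [0.9099 0.0497 0.0527] [270  64   1  28  28]
brass [
[... 1584 characters left out ...]
rass [0.5234 0.0335 0.0577] [0.5229 0.0332 0.0581] [274 224   3   4   9]
brass [0.507  0.7157 0.026 ] [0.508  0.7158 0.0237] [  8 229   5   3   7]
brass [0.4652 0.0481 0.0572] [0.464  0.0479 0.0564] [262 237  15  25 218]
brass [ 0.4609 -0.0195  0.0575] [ 0.4608 -0.0201  0.058 ] [289 238  15  26 217]
brass [ 0.4241 -0.1546  0.0259] [ 0.4247 -0.1547  0.0269] [344 252   9  27 191]
brass [ 0.4217 -0.1895  0.0245] [ 0.4211 -0.1896  0.0231] [353 258  18  18 103]
brass [ 0.4178 -0.2473  0.025 ] [ 0.4188 -0.2471  0.0235] [376 259  17  18  89]
brass [ 0.4141 -0.3052  0.0245] [ 0.4143 -0.305   0.0225] [398 261  18  18  97]
brass [ 0.4102 -0.363   0.0248] [ 0.4096 -0.3626  0.0247] [421 263  17  18  90]
```

Call:
step_arm --pt "0 0 0 -8.5" --pt "0 0 0 -8.5" --pt "0 0 0 -8.5" --pt "0 0 0 -8.5" --pt "0 0 0 -8.5" --pt "0 0 0 -8.5" --pt "0 0 0 -8.5" --pt "0 0 0 -8.5" --claw 78

```text
time: 0.9
tool_pos: [0.2186, -0.5816, 0.2239]
tool_rot: [-0.005, 0.71, 0.704, 0.003]
contact_force: [-0.5, -0.5, 0.1]
gripper_width: 0.777
```

Run:
```python
from h import *
s=state(); T=pose(s); print(s["time"],T.round(4),s["gripper_width"],np.round(s["joint_pos"],3),s["contact_force"])
z=np.load("top0.npz"); W=cloud(z["d"],z["K"],z["E"])
# tall things near
for nm,(u,v) in dict(can=(160,250),tumbler=(640,258),white=(507,190)).items():
    u=int(u/1.4);v=int(v/1.4); print(nm,W[v-6:v+7:6,u-6:u+7:6].reshape(-1,3).round(3).tolist())
```

```text
0.9 [[ 0.0075  1.     -0.0028  0.2186]
 [ 0.9999 -0.0075  0.0116 -0.5816]
 [ 0.0116 -0.0029 -0.9999  0.2239]
 [ 0.      0.      0.      1.    ]] 0.7774717822614101 [-1.331  0.056  1.621  0.     1.476 -1.324] [-0.51497952 -0.45648813  0.06927808]
can [[0.646, 0.438, 0.116], [0.647, 0.424, 0.113], [0.647, 0.409, 0.115], [0.631, 0.437, 0.117], [0.632, 0.423, 0.114], [0.632, 0.408, 0.117], [0.617, 0.437, 0.116], [0.617, 0.422, 0.116], [0.617, 0.407, 0.119]]
tumbler [[0.654, -0.429, 0.015], [0.651, -0.437, 0.038], [0.647, -0.445, 0.058], [0.64, -0.433, 0.005], [0.638, -0.444, 0.018], [0.634, -0.45, 0.043], [0.624, -0.433, 0.004], [0.624, -0.448, 0.006], [0.619, -0.449, 0.044]]
white [[0.788, -0.182, 0.001], [0.777, -0.191, 0.042], [0.778, -0.207, 0.041], [0.761, -0.175, 0.044], [0.758, -0.189, 0.054], [0.76, -0.205, 0.049], [0.746, -0.176, 0.039], [0.745, -0.191, 0.044], [0.745, -0.206, 0.045]]
```

Call:
step_arm --pt "30 32 5 0" --pt "30 32 5 0" --pt "30 32 5 0" --pt "30 32 5 0" --pt "30 32 5 0" --pt "30 32 5 0" --pt "30 32 5 0" --pt "30 32 5 0"

```text
time: 1.7
tool_pos: [0.4799, -0.337, 0.1806]
tool_rot: [-0.007, 0.713, 0.702, 0.003]
contact_force: [0.8, -0.9, 0.1]
gripper_width: 0.783
```

Call:
step_arm --pt "0 40 5 0" --pt "0 40 0 0" --pt "0 0 0 0"

```text
time: 2.0
tool_pos: [0.5644, -0.3311, 0.1711]
tool_rot: [-0.01, 0.71, 0.704, 0.003]
contact_force: [1.1, -0.6, -0.8]
gripper_width: 0.783
```

```bash
cat >> h.py <<'E'
def st():
    s=state(); T=pose(s); print("t",round(s["time"],2),"tcp",T[:3,3].round(4),"yaw",np.degrees(np.arctan2(T[1,1],T[0,1])).round(1),"tilt xy deg",np.degrees(T[:2,2]).round(2),"w",round(s["gripper_width"],3),"F",np.round(s["contact_force"],1)); return T
E
python3 - <<'E'
from h import *
T=st(); im,d,K,E=look("wrist"); save("w1",im)
for r in reds(im,d,K,E): print(*r)
E
```

```text
t 2.0 tcp [ 0.5644 -0.3311  0.1711] yaw -0.5 tilt xy deg [-0.55  1.05] w 0.783 F [ 1.1 -0.6 -0.8]
[ 0.5583 -0.1807  0.0299] 3146 0.0006
[ 0.6413 -0.1784  0.0298] 3174 0.0006
[ 0.6292 -0.2657  0.0298] 2469 0.0005
[ 0.5516 -0.2685  0.0298] 2367 0.0005
```

Call:
step_arm --pt "32 -6 10 0" --pt "32 -6 20 0" --pt "0 0 15 0" --pt "0 0 0 0"

```text
time: 2.45
tool_pos: [0.5473, -0.2659, 0.125]
tool_rot: [-0.011, 0.711, 0.703, 0.002]
contact_force: [0.3, 0.0, -0.8]
gripper_width: 0.782
```

Run:
```python
from h import *
T=st()
```

```text
t 2.45 tcp [ 0.5473 -0.2659  0.125 ] yaw -0.7 tilt xy deg [-0.79  1.06] w 0.782 F [ 0.3  0.  -0.8]
```

Call:
step_arm --pt "-2 3 30 0" --pt "-2 3 30 0" --pt "0 0 25 0"

```text
time: 2.75
tool_pos: [0.5554, -0.2747, 0.0453]
tool_rot: [-0.004, 0.712, 0.702, 0.003]
contact_force: [-0.7, -0.3, -0.6]
gripper_width: 0.783
```

Run:
```python
from h import *
T=st()
```

```text
t 2.75 tcp [ 0.5554 -0.2747  0.0453] yaw -0.9 tilt xy deg [-0.15  0.56] w 0.783 F [-0.7 -0.3 -0.6]
```

Call:
step_arm --pt "5 -3 17 0" --pt "0 0 14 0" --pt "0 0 0 0"

```text
time: 3.05
tool_pos: [0.5496, -0.2721, 0.0108]
tool_rot: [-0.006, 0.714, 0.7, 0.002]
contact_force: [-0.2, 0.1, 0.7]
gripper_width: 0.785
```

Run:
```python
from h import *
T=st(); im,d,K,E=look("wrist"); save("w2",im)
for r in reds(im,d,K,E): print(*r)
```

```text
t 3.05 tcp [ 0.5496 -0.2721  0.0108] yaw -1.1 tilt xy deg [-0.38  0.65] w 0.785 F [-0.2  0.1  0.7]
[ 0.5587 -0.1808  0.0298] 15607 0.0005
[ 0.6419 -0.1783  0.0299] 13682 0.0007
[ 0.6297 -0.2659  0.0298] 10511 0.0006
[ 0.5521 -0.2687  0.0298] 10134 0.0005
```

View pics/w2.png

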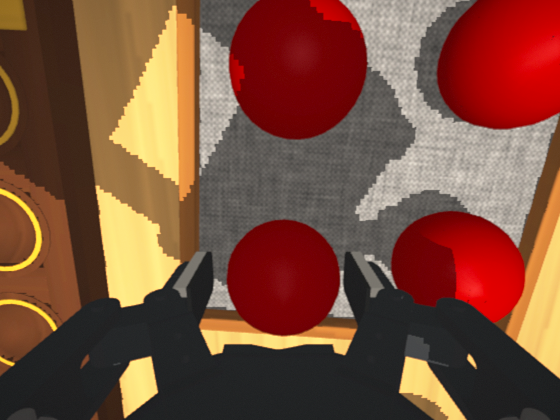

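The ball at (283,275) stands between the open fingers, about 3 mm off the pad centre. I will centre it, close and lift.

Call:
step_arm --pt "4 2 0 0" --pt "0 0 0 0"

```text
time: 3.3
tool_pos: [0.5542, -0.2702, 0.0148]
tool_rot: [-0.003, 0.714, 0.7, 0.002]
contact_force: [0.0, -0.2, -0.2]
gripper_width: 0.782
```

Call:
step_arm --pt "0 0 0 0" --pt "0 0 0 0" --pt "0 0 0 0" --pt "0 0 0 0" --pt "0 0 0 0" --claw 40

```text
time: 3.8
tool_pos: [0.5557, -0.2709, 0.0174]
tool_rot: [-0.001, 0.714, 0.7, 0.003]
contact_force: [-1.0, -0.4, -1.4]
gripper_width: 0.587
```

Call:
step_arm --pt "0 0 -40 0" --pt "0 0 -40 0" --pt "0 0 -30 0" --pt "0 0 0 0"

```text
time: 4.2
tool_pos: [0.5533, -0.2701, 0.127]
tool_rot: [-0.005, 0.714, 0.7, 0.002]
contact_force: [0.1, -0.0, -1.1]
gripper_width: 0.583
```

Run:
```python
from h import *
T=st(); im,d,K,E=look("wrist"); 
for r in reds(im,d,K,E): print(*r, ((r[0]-T[:3,3])@T[:3,:3]).round(4))
```

```text
t 4.2 tcp [ 0.5533 -0.2701  0.127 ] yaw -1.1 tilt xy deg [-0.28  0.56] w 0.583 F [ 0.1 -0.  -1.1]
[ 0.6415 -0.1784  0.0298] 4035 0.0005 [0.0924 0.0869 0.0977]
[ 0.5584 -0.1808  0.0299] 3710 0.0005 [0.0884 0.0038 0.098 ]
[ 0.6294 -0.2659  0.0298] 3013 0.0005 [0.0047 0.0765 0.0969]
[ 0.5534 -0.2681  0.14  ] 9198 0.0005 [ 0.0021 -0.     -0.013 ]
```

Call:
step_arm --pt "19 -33 0 0" --pt "19 -33 0 0" --pt "19 -33 0 0" --pt "19 -33 10 0" --pt "0 0 0 0"

```text
time: 4.75
tool_pos: [0.41, -0.1834, 0.101]
tool_rot: [-0.019, 0.714, 0.7, -0.001]
contact_force: [0.8, 0.4, -3.2]
gripper_width: 0.581
```

Run:
```python
from h import *
T=st(); im,d,K,E=look("wrist"); save("w3",im)
W=cloud(d,K,E); z=W[...,2]; h=cv2.cvtColor(im,cv2.COLOR_RGB2HSV)
m=((h[...,0]>15)&(h[...,0]<30)&(h[...,1]>140)&(h[...,2]>100)&(z>.018)&(z<.032)).astype(np.uint8)
n,l,s,c=cv2.connectedComponentsWithStats(m)
for i in range(1,n):
    if s[i,4]>80: 
        P=W[l==i]; print("brass",P.mean(0).round(4),((np.nanmin(P,0)+np.nanmax(P,0))/2).round(4),s[i,:5])
```

```text
t 4.75 tcp [ 0.41   -0.1834  0.101 ] yaw -1.1 tilt xy deg [-1.62  1.45] w 0.581 F [ 0.8  0.4 -3.2]
brass [ 0.4235 -0.1532  0.0258] [ 0.4235 -0.1535  0.0251] [ 258  172   81   25 1653]
brass [ 0.4272 -0.1772  0.0245] [ 0.4225 -0.1817  0.0245] [271 202  52  36 260]
brass [ 0.413  -0.2883  0.0241] [ 0.4136 -0.2903  0.0232] [265 331  45  16 205]
```

Call:
step_arm --pt "-5 7 20 0" --pt "-4 7 20 0" --pt "0 0 15 0" --pt "0 0 0 0"

```text
time: 5.2
tool_pos: [0.4264, -0.1942, 0.043]
tool_rot: [-0.017, 0.714, 0.7, -0.001]
contact_force: [-1.2, 0.7, -2.0]
gripper_width: 0.592
```

Call:
step_arm --pt "3 -4 6 0" --pt "0 0 6 0" --pt "0 0 0 0"

```text
time: 5.5
tool_pos: [0.4233, -0.1916, 0.0311]
tool_rot: [-0.016, 0.714, 0.7, -0.001]
contact_force: [-0.4, -0.6, -1.9]
gripper_width: 0.586
```

Run:
```python
from h import *
T=st(); im,d,K,E=look("wrist"); save("w4",im)
for r in reds(im,d,K,E): print(*r, ((r[0]-T[:3,3])@T[:3,:3]).round(4))
```

```text
t 5.5 tcp [ 0.4233 -0.1916  0.0311] yaw -1.1 tilt xy deg [-1.35  1.27] w 0.586 F [-0.4 -0.6 -1.9]
[ 0.5588 -0.1808  0.0298] 6548 0.0006 [ 0.0135  0.1352 -0.0017]
[ 0.4237 -0.1897  0.0441] 9365 0.0005 [ 0.0022  0.     -0.013 ]
```

Call:
step_arm --pt "0 -1 2 0" --pt "0 0 0 0"

```text
time: 5.75
tool_pos: [0.4239, -0.192, 0.0315]
tool_rot: [-0.015, 0.714, 0.7, 0.0]
contact_force: [-0.2, 0.2, -1.5]
gripper_width: 0.584
```

Call:
step_arm --pt "0 0 0 0" --pt "0 0 0 0" --pt "0 0 0 0" --pt "0 0 0 0" --claw 78

```text
time: 6.15
tool_pos: [0.4252, -0.1931, 0.0332]
tool_rot: [-0.012, 0.714, 0.7, 0.001]
contact_force: [-0.2, 1.0, -0.4]
gripper_width: 0.783
```

Call:
step_arm --pt "0 0 -40 0" --pt "0 0 -40 0" --pt "0 10 -20 0" --pt "2 40 0 0" --pt "2 40 0 0" --pt "2 40 0 0"

```text
time: 6.75
tool_pos: [0.5576, -0.1919, 0.1345]
tool_rot: [-0.012, 0.716, 0.698, 0.0]
contact_force: [-0.4, -0.5, 0.4]
gripper_width: 0.778
```

Run:
```python
from h import *
T=st(); im,d,K,E=look("wrist"); save("w5",im)
for r in reds(im,d,K,E): print(*r, ((r[0]-T[:3,3])@T[:3,:3]).round(4))
```

```text
t 6.75 tcp [ 0.5576 -0.1919  0.1345] yaw -1.4 tilt xy deg [-0.97  1.03] w 0.778 F [-0.4 -0.5  0.4]
[ 0.6414 -0.1785  0.0297] 2945 0.0005 [0.0137 0.0853 0.1036]
[ 0.5583 -0.1809  0.0298] 2708 0.0005 [0.0092 0.0023 0.1049]
[ 0.4207 -0.188   0.0421] 3355 0.0006 [-0.0011 -0.1353  0.0948]
[ 0.5994 -0.2506  0.0619] 480 0.0225 [-0.0589  0.0445  0.0708]
```

Call:
step_arm --pt "5 1 35 0" --pt "4 1 30 0" --pt "0 0 20 0" --pt "0 0 0 0"

```text
time: 7.2
tool_pos: [0.5677, -0.1813, 0.0467]
tool_rot: [-0.01, 0.714, 0.7, 0.002]
contact_force: [-0.6, 0.6, 0.3]
gripper_width: 0.777
```

Call:
step_arm --pt "0 -9 8 0" --pt "0 0 12 0" --pt "0 0 11 0" --pt "0 0 0 0"

```text
time: 7.6
tool_pos: [0.5587, -0.1816, 0.0163]
tool_rot: [-0.008, 0.715, 0.699, 0.003]
contact_force: [-0.4, 0.5, 0.3]
gripper_width: 0.782
```

Call:
step_arm --pt "1 0 2 0" --pt "0 0 0 0" --pt "0 0 0 0" --pt "0 0 0 0" --pt "0 0 0 0" --claw 40

```text
time: 8.1
tool_pos: [0.56, -0.1812, 0.0159]
tool_rot: [-0.007, 0.715, 0.699, 0.003]
contact_force: [-0.4, -0.3, -1.0]
gripper_width: 0.581
```

Call:
step_arm --pt "0 0 -40 0" --pt "0 0 -40 0" --pt "0 0 -20 0" --pt "-12 -34 0 0" --pt "-15 -34 0 0" --pt "-15 -34 0 0" --pt "-15 -34 0 0" --pt "0 0 0 0"

```text
time: 8.9
tool_pos: [0.4183, -0.2374, 0.1189]
tool_rot: [-0.007, 0.713, 0.701, 0.002]
contact_force: [0.9, 0.8, -2.6]
gripper_width: 0.587
```

Run:
```python
from h import *
T=st(); im,d,K,E=look("wrist")
for r in reds(im,d,K,E): print(*r, ((r[0]-T[:3,3])@T[:3,:3]).round(4))
```

```text
t 8.9 tcp [ 0.4183 -0.2374  0.1189] yaw -1.0 tilt xy deg [-0.41  0.79] w 0.587 F [ 0.9  0.8 -2.6]
[ 0.6417 -0.1784  0.0299] 1573 0.0006 [0.0618 0.223  0.0882]
[ 0.421  -0.188   0.0419] 4023 0.001 [0.0484 0.0024 0.0776]
[ 0.6295 -0.2658  0.0296] 3392 0.0007 [-0.0258  0.2124  0.0874]
[ 0.4184 -0.2374  0.1335] 9461 0.0016 [ 0.0002  0.     -0.0146]
```

Call:
step_arm --pt "-5 0 30 0" --pt "-4 0 25 0" --pt "0 0 15 0" --pt "0 0 0 0"

```text
time: 9.35
tool_pos: [0.4228, -0.2458, 0.0492]
tool_rot: [-0.004, 0.713, 0.701, 0.004]
contact_force: [-0.5, 0.4, -2.2]
gripper_width: 0.587
```

Call:
step_arm --pt "0 -5 6 0" --pt "0 -1 8 0" --pt "0 0 6 0" --pt "0 0 0 0"

```text
time: 9.75
tool_pos: [0.4187, -0.2456, 0.0298]
tool_rot: [-0.002, 0.712, 0.702, 0.004]
contact_force: [0.1, -0.8, -1.8]
gripper_width: 0.585
```

Call:
step_arm --pt "0 -1 1 0" --pt "0 0 0 0" --pt "0 0 0 0" --pt "0 0 0 0" --claw 78

```text
time: 10.15
tool_pos: [0.4194, -0.247, 0.0311]
tool_rot: [-0.0, 0.712, 0.702, 0.005]
contact_force: [0.3, 0.5, 0.6]
gripper_width: 0.781
```

Call:
step_arm --pt "0 0 -40 0" --pt "0 0 -40 0" --pt "0 10 -15 0" --pt "-3 45 0 0" --pt "-3 45 0 0" --pt "-3 45 0 0" --pt "-3 45 0 0" --pt "0 20 0 0"

```text
time: 10.95
tool_pos: [0.6351, -0.2643, 0.1343]
tool_rot: [0.003, 0.714, 0.701, 0.005]
contact_force: [-0.7, -0.4, 0.0]
gripper_width: 0.778
```

Call:
step_arm --pt "0 0 0 0"

```text
time: 11.05
tool_pos: [0.6374, -0.2642, 0.1344]
tool_rot: [0.003, 0.713, 0.701, 0.005]
contact_force: [-0.8, 0.1, -0.2]
gripper_width: 0.782
```

```bash
cat >> h.py <<'E'
def rr():
    T=st(); im,d,K,E=look("wrist")
    for r in reds(im,d,K,E):
        if r[2]<.004: print(*r, ((r[0]-T[:3,3])@T[:3,:3]).round(4))
    return im,d,K,E
E
python3 - <<'E'
from h import *
rr()
E
```

```text
t 11.05 tcp [ 0.6374 -0.2642  0.1344] yaw -1.0 tilt xy deg [0.72 0.16] w 0.782 F [-0.8  0.1 -0.2]
[ 0.6413 -0.1784  0.0298] 3477 0.0005 [0.0856 0.0012 0.1048]
[ 0.4205 -0.1879  0.0426] 1305 0.0007 [ 0.0724 -0.2193  0.0892]
[ 0.4169 -0.2458  0.0424] 2049 0.0008 [ 0.0145 -0.2219  0.0892]
[ 0.6292 -0.2658  0.0298] 2663 0.0005 [-0.002  -0.0094  0.1045]
```

Call:
step_arm --pt "-1 -7 35 0" --pt "-1 -6 30 0" --pt "0 0 15 0" --pt "0 0 0 0"

```text
time: 11.5
tool_pos: [0.6212, -0.2665, 0.0541]
tool_rot: [0.004, 0.714, 0.701, 0.005]
contact_force: [-1.0, 0.2, 0.0]
gripper_width: 0.782
```

Call:
step_arm --pt "0 8 5 0" --pt "0 0 16 0" --pt "0 0 16 0" --pt "0 0 0 0"

```text
time: 11.9
tool_pos: [0.6321, -0.2679, 0.0187]
tool_rot: [0.007, 0.714, 0.7, 0.006]
contact_force: [-0.8, 0.1, 0.2]
gripper_width: 0.781
```

Call:
step_arm --pt "2 -3 4 0" --pt "0 0 0 0" --pt "0 0 0 0" --pt "0 0 0 0" --pt "0 0 0 0" --claw 40

```text
time: 12.4
tool_pos: [0.6298, -0.2659, 0.015]
tool_rot: [0.008, 0.714, 0.701, 0.006]
contact_force: [0.4, -0.4, -0.4]
gripper_width: 0.586
```

Call:
step_arm --pt "0 0 -40 0" --pt "0 0 -40 0" --pt "0 -10 -20 0" --pt "-9 -45 0 0" --pt "-9 -45 0 0" --pt "-9 -45 0 0" --pt "-9 -45 0 0" --pt "-6 -20 0 0"

```text
time: 13.2
tool_pos: [0.4121, -0.3035, 0.1141]
tool_rot: [0.008, 0.712, 0.703, 0.006]
contact_force: [-0.1, 0.4, -1.4]
gripper_width: 0.585
```

Call:
step_arm --pt "0 0 0 0"

```text
time: 13.3
tool_pos: [0.4098, -0.3038, 0.1138]
tool_rot: [0.008, 0.713, 0.701, 0.005]
contact_force: [0.5, 0.4, -0.2]
gripper_width: 0.585
```

Run:
```python
from h import *
rr()
```

```text
t 13.3 tcp [ 0.4098 -0.3038  0.1138] yaw -0.9 tilt xy deg [ 1.07 -0.2 ] w 0.585 F [ 0.5  0.4 -0.2]
[ 0.421  -0.1879  0.0419] 5584 0.0007 [0.1163 0.008  0.0717]
[ 0.4174 -0.2458  0.0419] 4362 0.001 [0.0583 0.0053 0.0719]
[ 0.4096 -0.3036  0.1287] 9437 0.0016 [ 0.0001  0.     -0.0149]
```

Call:
step_arm --pt "0 1 30 0" --pt "0 0 25 0" --pt "0 0 10 0" --pt "0 0 0 0"

```text
time: 13.75
tool_pos: [0.4182, -0.3046, 0.0497]
tool_rot: [0.011, 0.712, 0.702, 0.007]
contact_force: [-0.0, -0.1, 0.0]
gripper_width: 0.587
```

Call:
step_arm --pt "0 -5 6 0" --pt "0 -1 8 0" --pt "0 0 6 0" --pt "0 0 0 0"

```text
time: 14.15
tool_pos: [0.4149, -0.3057, 0.0308]
tool_rot: [0.013, 0.711, 0.703, 0.007]
contact_force: [-0.3, 0.0, -0.8]
gripper_width: 0.585
```

Call:
step_arm --pt "1 -1 2 0" --pt "0 0 0 0" --pt "0 0 0 0" --pt "0 0 0 0" --claw 78

```text
time: 14.55
tool_pos: [0.4152, -0.306, 0.0307]
tool_rot: [0.015, 0.711, 0.703, 0.007]
contact_force: [-0.5, -0.2, -0.0]
gripper_width: 0.783
```

Call:
step_arm --pt "0 0 -40 0" --pt "0 0 -40 0" --pt "10 10 -15 0" --pt "23 41 0 0" --pt "23 41 0 0" --pt "23 41 0 0" --pt "23 41 0 0" --pt "23 41 0 0"

```text
time: 15.35
tool_pos: [0.6343, -0.183, 0.1391]
tool_rot: [0.019, 0.715, 0.699, 0.007]
contact_force: [0.8, -0.4, -0.1]
gripper_width: 0.778
```

Call:
step_arm --pt "0 0 0 0"

```text
time: 15.45
tool_pos: [0.6384, -0.1801, 0.1395]
tool_rot: [0.02, 0.713, 0.701, 0.008]
contact_force: [-0.4, 0.5, 0.0]
gripper_width: 0.775
```

Run:
```python
from h import *
rr()
```

```text
t 15.45 tcp [ 0.6384 -0.1801  0.1395] yaw -1.0 tilt xy deg [ 2.26 -0.93] w 0.775 F [-0.4  0.5  0. ]
[ 0.6413 -0.1785  0.0298] 2573 0.0005 [ 0.0034 -0.0015  0.1097]
[ 0.4206 -0.1879  0.0424] 2228 0.0008 [-0.0101 -0.2213  0.0886]
[ 0.4171 -0.246   0.0422] 2636 0.0012 [-0.0682 -0.2238  0.0896]
[ 0.4138 -0.304   0.0423] 1240 0.0007 [-0.1263 -0.2261  0.0903]
```

Call:
step_arm --pt "2 0 35 0" --pt "1 0 30 0" --pt "0 0 20 0" --pt "0 0 0 0"

```text
time: 15.9
tool_pos: [0.6393, -0.182, 0.0543]
tool_rot: [0.021, 0.714, 0.7, 0.007]
contact_force: [-1.0, 1.5, -0.4]
gripper_width: 0.781
```

Call:
step_arm --pt "4 0 10 0" --pt "0 0 15 0" --pt "0 0 14 0" --pt "0 0 0 0"

```text
time: 16.3
tool_pos: [0.6412, -0.1806, 0.0158]
tool_rot: [0.023, 0.714, 0.699, 0.008]
contact_force: [-0.4, -0.0, -0.7]
gripper_width: 0.782
```

Call:
step_arm --pt "2 0 1 0" --pt "0 0 0 0" --pt "0 0 0 0" --pt "0 0 0 0" --pt "0 0 0 0" --claw 40

```text
time: 16.8
tool_pos: [0.6424, -0.1787, 0.0161]
tool_rot: [0.024, 0.714, 0.699, 0.009]
contact_force: [0.1, -0.8, -1.3]
gripper_width: 0.582
```

Call:
step_arm --pt "0 0 -40 0" --pt "0 0 -40 0" --pt "-20 -20 -20 0" --pt "-30 -37 0 0" --pt "-30 -37 0 0" --pt "-30 -37 0 0" --pt "-30 -37 0 0" --pt "-30 -37 0 0"

```text
time: 17.6
tool_pos: [0.4274, -0.3445, 0.1151]
tool_rot: [0.026, 0.71, 0.703, 0.009]
contact_force: [0.6, -1.4, -1.5]
gripper_width: 0.584
```

Call:
step_arm --pt "0 0 0 0"

```text
time: 17.7
tool_pos: [0.4235, -0.3474, 0.115]
tool_rot: [0.026, 0.712, 0.701, 0.008]
contact_force: [0.6, 1.2, -2.2]
gripper_width: 0.587
```

Run:
```python
from h import *
rr()
```

```text
t 17.7 tcp [ 0.4235 -0.3474  0.115 ] yaw -0.9 tilt xy deg [ 2.75 -1.53] w 0.587 F [ 0.6  1.2 -2.2]
[ 0.421  -0.1876  0.0424] 1015 0.0005 [ 0.1615 -0.0085  0.0681]
[ 0.4174 -0.2458  0.0419] 5413 0.0009 [ 0.1033 -0.0112  0.0699]
[ 0.4138 -0.3037  0.0419] 4199 0.0008 [ 0.0454 -0.0139  0.0713]
[ 0.4229 -0.3471  0.1293] 9325 0.001 [-0.0001  0.     -0.0144]
```

Call:
step_arm --pt "-12 -15 5 0" --pt "0 0 25 0" --pt "0 0 25 0" --pt "0 0 10 0" --pt "0 0 0 0"

```text
time: 18.25
tool_pos: [0.417, -0.3592, 0.0503]
tool_rot: [0.029, 0.711, 0.703, 0.01]
contact_force: [-0.4, 0.2, -1.1]
gripper_width: 0.588
```

Call:
step_arm --pt "-2 -6 6 0" --pt "0 -2 8 0" --pt "0 0 6 0" --pt "0 0 0 0"

```text
time: 18.65
tool_pos: [0.4118, -0.3622, 0.0311]
tool_rot: [0.031, 0.71, 0.703, 0.01]
contact_force: [0.0, -0.8, -1.6]
gripper_width: 0.584
```

Call:
step_arm --pt "0 0 2 0" --pt "0 0 0 0" --pt "0 0 0 0" --pt "0 0 0 0" --claw 78

```text
time: 19.05
tool_pos: [0.4133, -0.3639, 0.0313]
tool_rot: [0.033, 0.71, 0.703, 0.009]
contact_force: [0.8, -0.1, 0.5]
gripper_width: 0.78
```

Call:
step_arm --pt "0 0 -40 0" --pt "0 0 -40 0" --pt "0 0 -40 0" --pt "0 0 0 0"

```text
time: 19.45
tool_pos: [0.4055, -0.3593, 0.1546]
tool_rot: [0.032, 0.71, 0.703, 0.01]
contact_force: [0.8, -1.1, 0.4]
gripper_width: 0.781
```

```bash
cat >> h.py <<'E'
def js():
    T=st(); s=state(); print("q",np.round(np.degrees(s["joint_pos"]),2),"tau",np.round(s["joint_efforts"],1)); 
    q=s["joint_pos"][0]; r=np.array([np.cos(q),np.sin(q)]); print("radial tilt",np.degrees(T[:2,2]@r).round(2),"tang",np.degrees(T[:2,2]@[-r[1],r[0]]).round(2))
E
python3 - <<'E'
from h import *
js()
E
```

```text
t 19.45 tcp [ 0.4055 -0.3593  0.1546] yaw -0.5 tilt xy deg [ 3.37 -1.85] w 0.781 F [ 0.8 -1.1  0.4]
q [-50.15  -7.52 110.21   1.46  73.74 -49.95] tau [  0.2 -28.7 -33.3   0.1   0.3   0. ]
radial tilt 3.58 tang 1.4
```

Call:
step_arm --pt "0 0 0 0" --pt "0 0 0 0" --pt "0 0 0 0" --pt "0 0 0 0" --pt "0 0 0 0"

```text
time: 19.95
tool_pos: [0.4047, -0.3583, 0.152]
tool_rot: [0.03, 0.71, 0.703, 0.01]
contact_force: [-0.5, -0.5, -0.1]
gripper_width: 0.779
```

Run:
```python
from h import *
js()
```

```text
t 19.95 tcp [ 0.4047 -0.3583  0.152 ] yaw -0.5 tilt xy deg [ 3.25 -1.7 ] w 0.779 F [-0.5 -0.5 -0.1]
q [-50.15  -7.42 110.37   1.46  73.67 -49.95] tau [  0.  -30.2 -35.8   0.1  -0.2  -0. ]
radial tilt 3.39 tang 1.4
```

Run:
```python
from h import *
rr()
```

```text
t 19.95 tcp [ 0.4047 -0.3583  0.152 ] yaw -0.5 tilt xy deg [ 3.25 -1.7 ] w 0.779 F [-0.5 -0.5 -0.1]
[ 0.4209 -0.1875  0.0423] 750 0.0005 [0.1741 0.0084 0.1053]
[ 0.4172 -0.2459  0.0419] 2299 0.001 [0.1157 0.0052 0.1072]
[ 0.4137 -0.3037  0.0419] 2396 0.0007 [0.0579 0.0022 0.1087]
[ 0.41   -0.3617  0.0418] 2447 0.0009 [-1.000e-04 -9.000e-04  1.103e-01]
```

Call:
step_arm --pt "30 5 -35 0" --pt "35 5 -30 0" --pt "40 5 -25 0" --pt "45 5 -15 0" --pt "45 5 -15 0" --pt "45 5 -15 0" --pt "48 5 -5 0" --pt "48 5 0 0"

```text
time: 20.8
tool_pos: [0.4408, -0.0111, 0.2869]
tool_rot: [0.027, 0.715, 0.698, 0.011]
contact_force: [0.7, 0.1, 0.1]
gripper_width: 0.78
```

Call:
step_arm --pt "48 5 0 0" --pt "48 5 0 0" --pt "48 5 0 0" --pt "48 5 0 0" --pt "48 5 0 0" --pt "30 5 0 0" --pt "0 0 0 0" --pt "0 0 0 0"

```text
time: 21.6
tool_pos: [0.4744, 0.2742, 0.2797]
tool_rot: [0.027, 0.712, 0.702, 0.011]
contact_force: [0.6, -0.4, 0.4]
gripper_width: 0.778
```

Run:
```python
from h import *
js()
```

```text
t 21.6 tcp [0.4744 0.2742 0.2797] yaw -0.7 tilt xy deg [ 3.01 -1.33] w 0.778 F [ 0.6 -0.4  0.4]
q [ 23.49 -10.25 100.55  -2.42  87.48  24.32] tau [  0.6 -29.8 -38.1  -0.1  -0.1   0. ]
radial tilt 2.23 tang -2.42
```

Call:
step_arm --pt "0 0 -10 0" --pt "0 0 -10 0" --pt "0 0 0 0" --pt "0 0 0 0" --pt "0 0 0 0" --pt "0 0 0 0" --pt "0 0 0 0" --pt "0 0 0 0"

```text
time: 22.4
tool_pos: [0.4739, 0.2699, 0.3023]
tool_rot: [0.027, 0.714, 0.7, 0.011]
contact_force: [0.0, -0.6, 0.4]
gripper_width: 0.779
```

Run:
```python
from h import *
js(); rr()
```

```text
t 22.4 tcp [0.4739 0.2699 0.3023] yaw -1.1 tilt xy deg [ 3.09 -1.37] w 0.779 F [ 0.  -0.6  0.4]
q [ 23.13 -11.12  99.18  -2.47  89.63  24.27] tau [ -0.  -29.7 -38.1  -0.1  -0.1   0. ]
radial tilt 2.3 tang -2.47
t 22.4 tcp [0.4739 0.2699 0.3023] yaw -1.1 tilt xy deg [ 3.09 -1.37] w 0.779 F [ 0.  -0.6  0.4]
[0.3783 0.3086 0.03  ] 1132 0.0006 [ 0.0428 -0.111   0.2658]
[0.4644 0.3057 0.0298] 1064 0.0006 [ 0.0418 -0.025   0.2707]
[0.4654 0.2225 0.0298] 918 0.0006 [-0.0414 -0.0223  0.2727]
[0.3711 0.2224 0.0299] 973 0.0006 [-0.0435 -0.1164  0.2675]
```

Call:
step_arm --pt "-10 -6 45 0" --pt "-10 -5 45 0" --pt "-10 -5 45 0" --pt "-10 -5 40 0" --pt "0 0 20 0" --pt "0 0 0 0"

```text
time: 23.05
tool_pos: [0.4635, 0.2257, 0.1029]
tool_rot: [0.028, 0.713, 0.7, 0.014]
contact_force: [-0.2, 0.1, 0.4]
gripper_width: 0.783
```

Run:
```python
from h import *
js(); rr()
```

```text
t 23.05 tcp [0.4635 0.2257 0.1029] yaw -1.1 tilt xy deg [ 3.37 -1.21] w 0.783 F [-0.2  0.1  0.4]
q [ 18.91  -7.09 115.07  -2.39  69.24  20.8 ] tau [ -0.2 -28.7 -34.5  -0.1  -0.4  -0. ]
radial tilt 2.79 tang -2.23
t 23.05 tcp [0.4635 0.2257 0.1029] yaw -1.1 tilt xy deg [ 3.37 -1.21] w 0.783 F [-0.2  0.1  0.4]
[0.3789 0.3087 0.0299] 5357 0.0005 [ 0.0828 -0.0902  0.0662]
[0.465  0.3059 0.0298] 4630 0.0005 [ 0.0816 -0.0043  0.0714]
[0.4661 0.2225 0.0298] 3460 0.0005 [-0.0017 -0.0016  0.0732]
[0.3717 0.2225 0.0299] 3980 0.0005 [-0.0036 -0.0958  0.0675]
```

Good. I descend the remaining 88 mm in tool z.

Call:
step_arm --pt "-1 -2 30 0" --pt "-1 -2 30 0" --pt "0 0 14 0" --pt "0 0 0 0"

```text
time: 23.5
tool_pos: [0.4718, 0.2258, 0.0374]
tool_rot: [0.032, 0.713, 0.7, 0.021]
contact_force: [-0.1, -0.1, -0.5]
gripper_width: 0.781
```

Call:
step_arm --pt "-3 -6 10 0" --pt "0 0 13 0" --pt "0 0 0 0"

```text
time: 23.8
tool_pos: [0.4707, 0.2239, 0.0173]
tool_rot: [0.034, 0.713, 0.7, 0.025]
contact_force: [0.4, 0.3, 0.3]
gripper_width: 0.778
```

Run:
```python
from h import *
js(); rr()
```

```text
t 23.8 tcp [0.4707 0.2239 0.0173] yaw -1.0 tilt xy deg [ 4.72 -0.74] w 0.778 F [0.4 0.3 0.3]
q [ 18.44   0.19 117.55  -2.59  58.04  20.73] tau [ -0.1 -31.3 -31.7  -0.1  -0.4   0. ]
radial tilt 4.24 tang -2.2
t 23.8 tcp [0.4707 0.2239 0.0173] yaw -1.0 tilt xy deg [ 4.72 -0.74] w 0.778 F [0.4 0.3 0.3]
[0.379  0.3088 0.0301] 13999 0.0006 [ 0.0831 -0.0917 -0.0214]
[0.4653 0.3059 0.0299] 13992 0.0005 [ 0.0818 -0.0057 -0.0141]
[0.4663 0.2225 0.0298] 9092 0.0005 [-0.0016 -0.0033 -0.0128]
[0.372  0.2224 0.03  ] 9812 0.0016 [-0.0034 -0.0973 -0.0208]
```

Call:
step_arm --pt "-1 -3 2 0" --pt "0 0 0 0" --pt "0 0 0 0" --pt "0 0 0 0" --pt "0 0 0 0" --claw 40

```text
time: 24.35
tool_pos: [0.4691, 0.2235, 0.0174]
tool_rot: [0.034, 0.713, 0.7, 0.027]
contact_force: [0.3, 0.5, -1.1]
gripper_width: 0.579
```

Call:
step_arm --pt "0 0 -40 0" --pt "0 0 -40 0" --pt "10 10 -20 0" --pt "30 38 0 0" --pt "30 38 0 0" --pt "25 38 0 0" --pt "0 0 0 0"

```text
time: 25.05
tool_pos: [0.5864, 0.3194, 0.1252]
tool_rot: [0.033, 0.713, 0.7, 0.023]
contact_force: [-0.3, -1.1, -1.4]
gripper_width: 0.586
```

Run:
```python
from h import *
js(); im,d,K,E=rr(); save("w6",im)
W=cloud(d,K,E); z=W[...,2]; h=cv2.cvtColor(im,cv2.COLOR_RGB2HSV)
m=((h[...,0]>15)&(h[...,0]<30)&(h[...,1]>140)&(h[...,2]>100)&(z>.018)&(z<.032)).astype(np.uint8)
n,l,s,c=cv2.connectedComponentsWithStats(m)
for i in range(1,n):
    if s[i,4]>80: 
        P=W[l==i]; print("brass",P.mean(0).round(4),((np.nanmin(P,0)+np.nanmax(P,0))/2).round(4),s[i,:5])
```

```text
t 25.05 tcp [0.5864 0.3194 0.1252] yaw -1.0 tilt xy deg [ 4.55 -0.79] w 0.586 F [-0.3 -1.1 -1.4]
q [23.26 11.18 94.05 -2.67 70.92 25.1 ] tau [  0.1 -43.4 -37.   -0.1  -0.5   0. ]
radial tilt 3.86 tang -2.52
t 25.05 tcp [0.5864 0.3194 0.1252] yaw -1.0 tilt xy deg [ 4.55 -0.79] w 0.586 F [-0.3 -1.1 -1.4]
[0.3786 0.3087 0.0303] 2746 0.0007 [-0.0135 -0.2144  0.0783]
[0.4648 0.3057 0.03  ] 3423 0.0005 [-0.0148 -0.1285  0.0854]
[0.5853 0.3185 0.1378] 9151 0.0015 [-0.0011 -0.     -0.0126]
brass [0.612  0.3641 0.0258] [0.6125 0.364  0.0248] [ 262  144   74   26 1437]
brass [0.609  0.3281 0.0244] [0.6084 0.3292 0.024 ] [269 173  50  49 470]
```

Call:
step_arm --pt "7 10 25 0" --pt "6 7 25 0" --pt "0 0 18 0" --pt "0 0 0 0"

```text
time: 25.5
tool_pos: [0.6048, 0.3288, 0.0557]
tool_rot: [0.032, 0.713, 0.7, 0.021]
contact_force: [-0.2, -0.1, -2.1]
gripper_width: 0.584
```

Call:
step_arm --pt "2 2 10 0" --pt "0 0 9 0" --pt "0 0 5 0" --pt "0 0 0 0"

```text
time: 25.9
tool_pos: [0.608, 0.3297, 0.0323]
tool_rot: [0.032, 0.713, 0.7, 0.021]
contact_force: [0.3, -0.4, -0.8]
gripper_width: 0.584
```

Call:
step_arm --pt "1 0 2 0" --pt "0 0 0 0" --pt "0 0 0 0" --pt "0 0 0 0" --claw 78

```text
time: 26.3
tool_pos: [0.6102, 0.3317, 0.0334]
tool_rot: [0.033, 0.713, 0.7, 0.024]
contact_force: [0.3, 0.4, -0.1]
gripper_width: 0.779
```

Call:
step_arm --pt "0 0 -40 0" --pt "0 0 -40 0" --pt "0 -10 -15 0" --pt "-7 -40 0 0" --pt "-7 -40 0 0" --pt "-7 -40 0 0" --pt "0 0 0 0" --pt "0 0 0 0"

```text
time: 27.1
tool_pos: [0.4698, 0.3142, 0.1242]
tool_rot: [0.034, 0.713, 0.699, 0.027]
contact_force: [0.3, 0.9, -0.5]
gripper_width: 0.781
```

Run:
```python
from h import *
js(); rr()
```

```text
t 27.1 tcp [0.4698 0.3142 0.1242] yaw -1.1 tilt xy deg [ 4.95 -0.63] w 0.781 F [ 0.3  0.9 -0.5]
q [ 27.66  -2.32 108.45  -3.04  69.79  29.73] tau [  0.3 -32.5 -33.2  -0.1  -0.1   0. ]
radial tilt 4.09 tang -2.86
t 27.1 tcp [0.4698 0.3142 0.1242] yaw -1.1 tilt xy deg [ 4.95 -0.63] w 0.781 F [ 0.3  0.9 -0.5]
[0.6079 0.3293 0.0417] 3554 0.0007 [0.0186 0.1301 0.0939]
[0.3788 0.3086 0.0299] 3316 0.0005 [-0.0066 -0.0987  0.0861]
[0.4649 0.3058 0.0298] 2855 0.0005 [-0.0077 -0.0129  0.0937]
```

Call:
step_arm --pt "-4 -8 30 0" --pt "-4 -8 30 0" --pt "0 0 15 0" --pt "0 0 0 0"

```text
time: 27.55
tool_pos: [0.4673, 0.3077, 0.0501]
tool_rot: [0.036, 0.714, 0.699, 0.031]
contact_force: [-0.2, 0.1, -0.2]
gripper_width: 0.783
```

Call:
step_arm --pt "-2 -6 10 0" --pt "0 0 14 0" --pt "0 0 11 0" --pt "0 0 0 0"

```text
time: 27.95
tool_pos: [0.4683, 0.3067, 0.0149]
tool_rot: [0.036, 0.714, 0.698, 0.034]
contact_force: [0.6, 0.0, 0.0]
gripper_width: 0.778
```

Call:
step_arm --pt "-1 -2 0 0" --pt "0 0 0 0" --pt "0 0 0 0" --pt "0 0 0 0" --pt "0 0 0 0" --claw 40

```text
time: 28.45
tool_pos: [0.4668, 0.3062, 0.0158]
tool_rot: [0.037, 0.714, 0.698, 0.034]
contact_force: [-1.4, 0.7, -1.5]
gripper_width: 0.583
```

Call:
step_arm --pt "0 0 -40 0" --pt "0 0 -40 0" --pt "0 15 -15 0" --pt "-11 42 0 0" --pt "-11 42 0 0" --pt "-11 42 0 0" --pt "0 0 0 0" --pt "0 0 0 0"

```text
time: 29.25
tool_pos: [0.5986, 0.2687, 0.1255]
tool_rot: [0.036, 0.713, 0.699, 0.032]
contact_force: [-0.2, -0.6, -1.8]
gripper_width: 0.587
```

Run:
```python
from h import *
js(); rr()
```

```text
t 29.25 tcp [0.5986 0.2687 0.1255] yaw -1.2 tilt xy deg [ 5.51 -0.35] w 0.587 F [-0.2 -0.6 -1.8]
q [18.57  8.92 96.62 -2.23 69.35 20.43] tau [ -0.7 -43.3 -37.2  -0.2  -0.4  -0. ]
radial tilt 5.12 tang -2.08
t 29.25 tcp [0.5986 0.2687 0.1255] yaw -1.2 tilt xy deg [ 5.51 -0.35] w 0.587 F [-0.2 -0.6 -1.8]
[0.6078 0.3294 0.0418] 3969 0.0009 [ 0.0612 -0.0002  0.0838]
[0.4265 0.3027 0.0221] 573 0.0031 [ 0.0309 -0.182   0.0861]
[0.5972 0.2686 0.1398] 9434 0.0022 [-0.0002 -0.0001 -0.0144]
[0.3714 0.2226 0.0304] 1568 0.0006 [-0.0504 -0.2344  0.073 ]
```

Call:
step_arm --pt "2 -3 28 0" --pt "1 -2 25 0" --pt "0 0 18 0" --pt "0 0 0 0"

```text
time: 29.7
tool_pos: [0.5963, 0.2735, 0.0526]
tool_rot: [0.036, 0.712, 0.7, 0.032]
contact_force: [0.6, 1.0, -1.4]
gripper_width: 0.587
```

Call:
step_arm --pt "-1 4 10 0" --pt "0 0 8 0" --pt "0 0 3 0" --pt "0 0 0 0"

```text
time: 30.1
tool_pos: [0.6019, 0.2736, 0.0328]
tool_rot: [0.036, 0.711, 0.701, 0.033]
contact_force: [-0.2, 0.8, -1.5]
gripper_width: 0.585
```

Call:
step_arm --pt "-1 0 4 0" --pt "0 0 0 0" --pt "0 0 0 0" --pt "0 0 0 0"

```text
time: 30.5
tool_pos: [0.6036, 0.2728, 0.0305]
tool_rot: [0.037, 0.711, 0.701, 0.035]
contact_force: [0.6, 0.5, -1.7]
gripper_width: 0.581
```

Call:
step_arm --pt "0 0 0 0" --pt "0 0 0 0" --pt "0 0 0 0" --claw 78

```text
time: 30.8
tool_pos: [0.6049, 0.2732, 0.0322]
tool_rot: [0.038, 0.711, 0.701, 0.036]
contact_force: [0.6, -0.7, -0.3]
gripper_width: 0.781
```

Call:
step_arm --pt "0 0 -40 0" --pt "0 0 -40 0" --pt "0 -20 -20 0" --pt "0 -45 0 0" --pt "0 -45 0 0" --pt "0 -45 0 0" --pt "0 0 0 0" --pt "0 0 0 0"

```text
time: 31.6
tool_pos: [0.4366, 0.2759, 0.1208]
tool_rot: [0.038, 0.712, 0.7, 0.039]
contact_force: [0.4, 0.1, 0.5]
gripper_width: 0.778
```

Run:
```python
from h import *
js(); rr(); im,d,K,E=look("top"); print("top")
for r in reds(im,d,K,E): print(*r)
```

```text
t 31.6 tcp [0.4366 0.2759 0.1208] yaw -0.9 tilt xy deg [ 6.26 -0.01] w 0.778 F [0.4 0.1 0.5]
q [ 25.5  -10.13 116.03  -2.91  68.47  27.35] tau [  0.4 -26.8 -33.2  -0.1  -0.2   0. ]
radial tilt 5.64 tang -2.7
t 31.6 tcp [0.4366 0.2759 0.1208] yaw -0.9 tilt xy deg [ 6.26 -0.01] w 0.778 F [0.4 0.1 0.5]
[0.6079 0.3294 0.0417] 4035 0.0006 [0.0561 0.1607 0.0973]
[0.3788 0.3087 0.0299] 3579 0.0005 [ 0.0317 -0.0679  0.084 ]
[0.601  0.2718 0.0417] 3426 0.0006 [-0.0016  0.1548  0.0966]
[0.3713 0.2227 0.0303] 345 0.0003 [-0.0544 -0.074   0.0828]
top
[0.6092 0.3284 0.0426] 284 0.0017
[0.602  0.2714 0.0427] 293 0.0019
[ 0.4224 -0.189   0.0426] 293 0.002
[ 0.4186 -0.2467  0.0432] 287 0.0019
[ 0.4152 -0.3045  0.0427] 284 0.0021
[ 0.4116 -0.3623  0.0428] 272 0.002
[0.3735 0.2214 0.0306] 282 0.0019
```

Call:
step_arm --pt "16 -36 10 0" --pt "16 -36 20 0" --pt "0 -2 20 0" --pt "0 -1 20 0" --pt "0 0 0 0"

```text
time: 32.2
tool_pos: [0.3788, 0.3129, 0.046]
tool_rot: [0.04, 0.714, 0.698, 0.043]
contact_force: [0.1, 0.0, -0.9]
gripper_width: 0.779
```

Call:
step_arm --pt "-4 -4 10 0" --pt "0 -1 11 0" --pt "0 0 10 0" --pt "0 0 0 0"

```text
time: 32.6
tool_pos: [0.3818, 0.3099, 0.0155]
tool_rot: [0.04, 0.715, 0.697, 0.046]
contact_force: [-0.0, -0.6, -0.5]
gripper_width: 0.782
```

Run:
```python
from h import *
js(); rr()
```

```text
t 32.6 tcp [0.3818 0.3099 0.0155] yaw -1.5 tilt xy deg [6.99 0.35] w 0.782 F [-0.  -0.6 -0.5]
q [ 32.37  -4.77 122.68  -4.16  56.05  35.96] tau [ -0.1 -27.5 -31.7  -0.2  -0.5   0. ]
radial tilt 6.09 tang -3.45
t 32.6 tcp [0.3818 0.3099 0.0155] yaw -1.5 tilt xy deg [6.99 0.35] w 0.782 F [-0.  -0.6 -0.5]
[0.3792 0.3086 0.0298] 9322 0.0005 [-0.0013 -0.0008 -0.0145]
```

Call:
step_arm --pt "-1 0 0 0" --pt "0 0 0 0" --pt "0 0 0 0" --pt "0 0 0 0" --pt "0 0 0 0" --claw 40

```text
time: 33.15
tool_pos: [0.3831, 0.3097, 0.0177]
tool_rot: [0.041, 0.715, 0.697, 0.048]
contact_force: [-0.3, -0.7, -0.8]
gripper_width: 0.58
```

Call:
step_arm --pt "0 0 -40 0" --pt "0 0 -40 0" --pt "-5 15 -15 0" --pt "-17 43 0 0" --pt "-17 43 0 0" --pt "-17 43 0 0" --pt "-17 43 0 0" --pt "-15 35 0 0"

```text
time: 33.95
tool_pos: [0.5906, 0.2138, 0.1393]
tool_rot: [0.04, 0.712, 0.7, 0.045]
contact_force: [0.0, 0.4, -0.4]
gripper_width: 0.58
```

Call:
step_arm --pt "0 0 0 0"

```text
time: 34.05
tool_pos: [0.5947, 0.2116, 0.1403]
tool_rot: [0.041, 0.713, 0.698, 0.046]
contact_force: [-1.1, 0.9, -0.7]
gripper_width: 0.581
```

Run:
```python
from h import *
js(); rr()
```

```text
t 34.05 tcp [0.5947 0.2116 0.1403] yaw -1.2 tilt xy deg [7.07 0.36] w 0.581 F [-1.1  0.9 -0.7]
q [ 13.41   3.66 100.88  -1.38  68.48  15.01] tau [ -1.  -37.8 -36.   -0.2  -0.5  -0.1]
radial tilt 6.96 tang -1.29
t 34.05 tcp [0.5947 0.2116 0.1403] yaw -1.2 tilt xy deg [7.07 0.36] w 0.581 F [-1.1  0.9 -0.7]
[0.6078 0.3295 0.0418] 4220 0.0008 [ 0.1173 -0.0016  0.1002]
[0.6008 0.2718 0.0418] 3478 0.0008 [ 0.0594 -0.0073  0.0989]
[0.3714 0.2227 0.0307] 1086 0.0006 [ 0.0057 -0.2352  0.0813]
[0.5931 0.2107 0.1529] 9183 0.0012 [-0.0008  0.     -0.0127]
```

Call:
step_arm --pt "2 -5 32 0" --pt "1 -5 30 0" --pt "0 0 20 0" --pt "0 0 0 0"

```text
time: 34.5
tool_pos: [0.5889, 0.2183, 0.0542]
tool_rot: [0.039, 0.712, 0.7, 0.045]
contact_force: [-0.7, -0.5, -1.0]
gripper_width: 0.584
```

Call:
step_arm --pt "-3 4 10 0" --pt "0 0 9 0" --pt "0 0 3 0" --pt "0 0 0 0"

```text
time: 34.9
tool_pos: [0.5952, 0.2168, 0.0335]
tool_rot: [0.039, 0.711, 0.7, 0.046]
contact_force: [0.4, -0.9, -1.5]
gripper_width: 0.58
```

Call:
step_arm --pt "-1 0 4 0" --pt "0 0 0 0"

```text
time: 35.1
tool_pos: [0.5966, 0.216, 0.0307]
tool_rot: [0.04, 0.711, 0.7, 0.047]
contact_force: [-0.5, 0.2, -1.4]
gripper_width: 0.586
```

Call:
step_arm --pt "0 0 0 0" --pt "0 0 0 0" --pt "0 0 0 0" --claw 78

```text
time: 35.4
tool_pos: [0.5983, 0.2163, 0.0328]
tool_rot: [0.041, 0.711, 0.7, 0.049]
contact_force: [0.4, 0.3, 0.5]
gripper_width: 0.781
```

Call:
step_arm --pt "0 0 -40 0" --pt "0 0 -40 0" --pt "0 -20 -20 0" --pt "1 -45 0 0" --pt "2 -45 0 0" --pt "2 -45 0 0" --pt "2 -40 0 0" --pt "0 0 0 0"

```text
time: 36.2
tool_pos: [0.3887, 0.2259, 0.1131]
tool_rot: [0.042, 0.712, 0.699, 0.052]
contact_force: [0.5, -0.1, 0.4]
gripper_width: 0.777
```

Run:
```python
from h import *
js(); rr()
```

```text
t 36.2 tcp [0.3887 0.2259 0.1131] yaw -1.1 tilt xy deg [7.63 0.73] w 0.777 F [ 0.5 -0.1  0.4]
q [ 22.04 -21.74 126.1   -2.35  68.28  23.84] tau [  0.5 -21.1 -36.   -0.   -0.2   0.1]
radial tilt 7.35 tang -2.18
t 36.2 tcp [0.3887 0.2259 0.1131] yaw -1.1 tilt xy deg [7.63 0.73] w 0.777 F [ 0.5 -0.1  0.4]
[0.6079 0.3294 0.0417] 3122 0.0007 [0.1063 0.2058 0.1013]
[0.601  0.2718 0.0416] 3911 0.0008 [0.0486 0.2    0.0997]
[0.3717 0.2225 0.0298] 3268 0.0005 [-0.0049 -0.0278  0.0802]
[0.5941 0.2141 0.0416] 3551 0.0007 [-0.0092  0.1943  0.098 ]
```

Call:
step_arm --pt "-3 -20 10 0" --pt "-2 -12 20 0" --pt "0 0 20 0" --pt "0 0 12 0" --pt "0 0 0 0"

```text
time: 36.75
tool_pos: [0.3755, 0.2245, 0.0536]
tool_rot: [0.046, 0.712, 0.698, 0.06]
contact_force: [-0.1, -0.0, 0.7]
gripper_width: 0.781
```

Call:
step_arm --pt "-2 -6 10 0" --pt "0 -2 15 0" --pt "0 -1 14 0" --pt "0 0 0 0"

```text
time: 37.15
tool_pos: [0.3768, 0.2241, 0.0157]
tool_rot: [0.048, 0.713, 0.697, 0.063]
contact_force: [-0.1, 0.1, -0.7]
gripper_width: 0.781
```

Run:
```python
from h import *
js(); rr()
```

```text
t 37.15 tcp [0.3768 0.2241 0.0157] yaw -1.4 tilt xy deg [9.   1.17] w 0.781 F [-0.1  0.1 -0.7]
q [ 22.53 -15.22 131.72  -2.9   54.73  25.32] tau [ -0.1 -20.  -32.5  -0.1  -0.7   0. ]
radial tilt 8.76 tang -2.37
t 37.15 tcp [0.3768 0.2241 0.0157] yaw -1.4 tilt xy deg [9.   1.17] w 0.781 F [-0.1  0.1 -0.7]
[0.372  0.2225 0.0298] 9380 0.0005 [-0.0014 -0.0025 -0.0147]
```

Grip the last ball and carry it to seat 4 at (0.587, 0.157).

Call:
step_arm --pt "-1 -2 0 0" --pt "0 0 0 0" --pt "0 0 0 0" --pt "0 0 0 0" --pt "0 0 0 0" --claw 40

```text
time: 37.7
tool_pos: [0.3773, 0.2242, 0.0196]
tool_rot: [0.049, 0.713, 0.697, 0.067]
contact_force: [-0.5, 0.3, -1.3]
gripper_width: 0.585
```

Call:
step_arm --pt "0 0 -40 0" --pt "0 0 -40 0" --pt "-5 20 -15 0" --pt "-12 45 0 0" --pt "-12 45 0 0" --pt "-12 45 0 0" --pt "-12 45 0 0" --pt "-9 25 5 0"

```text
time: 38.5
tool_pos: [0.587, 0.1532, 0.145]
tool_rot: [0.049, 0.711, 0.699, 0.066]
contact_force: [-0.1, 0.8, -0.7]
gripper_width: 0.584
```

Call:
step_arm --pt "0 0 0 0"

```text
time: 38.6
tool_pos: [0.5896, 0.1516, 0.1449]
tool_rot: [0.049, 0.711, 0.698, 0.066]
contact_force: [-0.4, 0.5, -1.4]
gripper_width: 0.582
```

Run:
```python
from h import *
js(); rr()
```

```text
t 38.6 tcp [0.5896 0.1516 0.1449] yaw -1.2 tilt xy deg [9.28 1.24] w 0.582 F [-0.4  0.5 -1.4]
q [ 7.4000e+00 -1.1700e+00  1.0549e+02  4.0000e-02  6.6270e+01  8.5000e+00] tau [ -0.7 -35.  -37.3  -0.1  -0.8  -0.1]
radial tilt 9.36 tang 0.04
t 38.6 tcp [0.5896 0.1516 0.1449] yaw -1.2 tilt xy deg [9.28 1.24] w 0.582 F [-0.4  0.5 -1.4]
[0.6077 0.3297 0.0422] 730 0.0005 [ 0.1758 -0.0025  0.1081]
[0.6009 0.2719 0.0418] 4072 0.0009 [ 0.1179 -0.0081  0.1062]
[0.594  0.2142 0.0418] 3354 0.0009 [ 0.0601 -0.0137  0.1038]
[0.5876 0.1502 0.1566] 8991 0.0034 [-0.0012 -0.0001 -0.0119]
```

Call:
step_arm --pt "3 -7 32 0" --pt "1 -6 30 0" --pt "0 0 22 0" --pt "0 0 0 0"

```text
time: 39.05
tool_pos: [0.5857, 0.1604, 0.0581]
tool_rot: [0.048, 0.711, 0.699, 0.065]
contact_force: [0.2, -0.1, -2.2]
gripper_width: 0.583
```

Call:
step_arm --pt "-2 -1 11 0" --pt "0 0 9 0" --pt "0 0 5 0" --pt "0 0 0 0"

```text
time: 39.45
tool_pos: [0.5882, 0.1602, 0.0342]
tool_rot: [0.049, 0.71, 0.699, 0.067]
contact_force: [-0.1, -0.2, -0.5]
gripper_width: 0.587
```

Call:
step_arm --pt "-2 0 4 0" --pt "0 0 0 0"

```text
time: 39.65
tool_pos: [0.5899, 0.1583, 0.0312]
tool_rot: [0.049, 0.71, 0.699, 0.067]
contact_force: [-0.4, -0.5, -1.1]
gripper_width: 0.583
```

Call:
step_arm --pt "0 0 0 0" --pt "0 0 0 0" --pt "0 0 0 0" --claw 78

```text
time: 39.95
tool_pos: [0.5917, 0.1583, 0.0333]
tool_rot: [0.051, 0.71, 0.699, 0.069]
contact_force: [-0.4, -0.2, -0.5]
gripper_width: 0.781
```

Call:
step_arm --pt "0 0 -40 0" --pt "0 -5 -40 0" --pt "0 -10 -40 0" --pt "0 -25 -20 0" --pt "-20 -40 0 0" --pt "-20 -40 0 0" --pt "0 0 0 0" --pt "0 0 0 0"

```text
time: 40.75
tool_pos: [0.446, 0.1162, 0.158]
tool_rot: [0.053, 0.709, 0.699, 0.072]
contact_force: [1.0, 0.4, 1.9]
gripper_width: 0.779
```

Run:
```python
from h import *
js(); im,d,K,E=rr(); save("w7",im)
```

```text
t 40.75 tcp [0.446  0.1162 0.158 ] yaw -1.0 tilt xy deg [10.09  1.46] w 0.779 F [1.  0.4 1.9]
q [  4.98 -25.35 124.39   0.62  70.73   5.67] tau [  0.1 -18.  -35.3   0.   -0.5  -0. ]
radial tilt 10.18 tang 0.58
t 40.75 tcp [0.446  0.1162 0.158 ] yaw -1.0 tilt xy deg [10.09  1.46] w 0.779 F [1.  0.4 1.9]
[0.6008 0.2719 0.0417] 3177 0.0007 [0.1543 0.1292 0.1457]
[0.5939 0.2142 0.0416] 2937 0.001 [0.0965 0.1234 0.1431]
[0.587  0.1566 0.0416] 2519 0.0008 [0.0389 0.1176 0.1404]
```

View pics/w7.png

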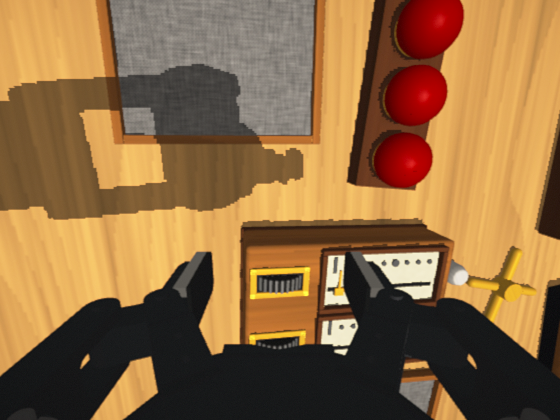

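Left rack is full; the counter sits low in the view at about (340,300), half hidden by the fingers. I move to the right of it, close the fingers and read the pointers.

Call:
step_arm --pt "-45 15 0 0" --pt "-45 15 0 0" --pt "-45 15 0 0" --pt "-45 15 0 0" --pt "-20 15 0 0" --pt "0 0 0 0" --pt "0 0 0 0" --claw 0

```text
time: 41.5
tool_pos: [0.5298, -0.091, 0.1694]
tool_rot: [0.054, 0.706, 0.702, 0.074]
contact_force: [-0.5, 0.8, -1.0]
gripper_width: -0.004
```

```bash
cat >> h.py <<'E'
C0=np.array([.5375,.0112]); YA=np.radians(-3.12)
def loc(P): 
    c,s=np.cos(YA),np.sin(YA); q=P[...,:2]-C0; return np.stack([q[...,0]*c+q[...,1]*s,-q[...,0]*s+q[...,1]*c],-1)
def wor(x,y,z):
    c,s=np.cos(YA),np.sin(YA); return np.stack([C0[0]+x*c-y*s,C0[1]+x*s+y*c,z+0*x],-1)
def rect(im,K,E,z=.058,s=5):
    # rows: local y from +.065 down, cols local x -.110..+.110 ; s px/mm /1.4
    xs=np.arange(-.112,.112,.0003); ys=np.arange(.070,-.070,-.0003); X,Y=np.meshgrid(xs,ys)
    uv=proj(wor(X,Y,z).reshape(-1,3),K,E).reshape(X.shape+(2,)).astype(np.float32)
    return cv2.remap(im,uv[...,0],uv[...,1],cv2.INTER_CUBIC)
E
python3 - <<'E'
from h import *
js(); im,d,K,E=look("wrist"); save("w8",im); W=cloud(d,K,E)
L=loc(W); m=(W[...,2]>.048)&(W[...,2]<.07)&(abs(L[...,0])<.12)&(abs(L[...,1])<.08)
rc=cv2.minAreaRect((W[m][:,:2]*1000).astype(np.float32)); print("counter",rc)
save("r8",rect(im,K,E)); np.savez("w8.npz",im=im,d=d,K=K,E=E)
E
```

```text
t 41.5 tcp [ 0.5298 -0.091   0.1694] yaw -0.5 tilt xy deg [10.35  1.55] w -0.004 F [-0.5  0.8 -1. ]
q [-20.34 -13.19 114.05   5.38  69.98 -21.43] tau [ -0.7 -26.5 -37.    0.2  -0.6  -0. ]
radial tilt 9.16 tang 5.05
counter ((537.1809692382812, 10.857795715332031), (139.76370239257812, 214.09640502929688), 86.81298065185547)
```

View pics/r8.png

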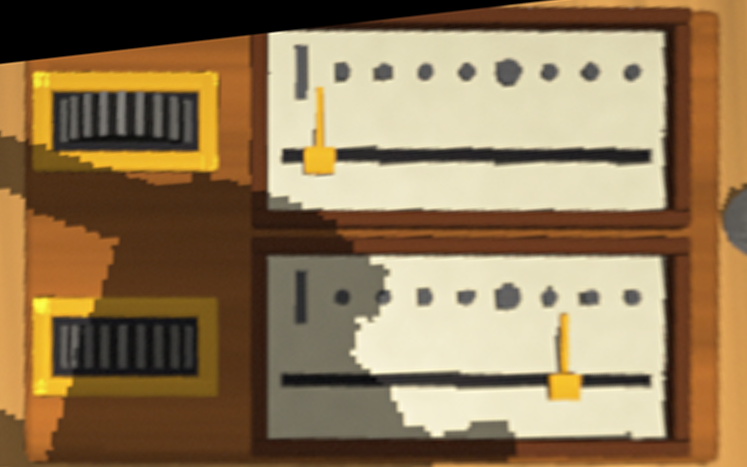

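Rectified view (0.3 mm/px): zero bar at 301 px, studs every 41.6 px (stud 4 at 467). The left pointer at 319.5 is 0.44 stud, so it needs about +44 mm of rim; the right pointer at 564 is 6.33 studs, so it needs about −29 mm.

Call:
step_arm --pt "23 -27 5 2.6" --pt "23 -27 20 0" --pt "22 -25 25 0" --pt "0 0 22 0" --pt "0 0 0 0"

```text
time: 42.05
tool_pos: [0.4654, -0.0106, 0.0849]
tool_rot: [0.053, 0.72, 0.688, 0.076]
contact_force: [-0.4, 0.8, 0.7]
gripper_width: 0.0
```

Run:
```python
from h import *
js()
```

```text
t 42.05 tcp [ 0.4654 -0.0106  0.0849] yaw -2.8 tilt xy deg [10.46  1.64] w 0.0 F [-0.4  0.8  0.7]
q [-12.87 -19.43 127.54   4.45  62.06 -12.04] tau [ -0.1 -19.8 -35.1   0.2  -0.8   0. ]
radial tilt 9.83 tang 3.93
```

Call:
step_arm --pt "-8 -2 5 0" --pt "0 -1 7 0" --pt "0 0 3 0" --pt "0 0 0 0"

```text
time: 42.45
tool_pos: [0.4669, -0.0183, 0.0715]
tool_rot: [0.055, 0.719, 0.689, 0.077]
contact_force: [0.2, 0.6, -0.2]
gripper_width: -0.0
```

Call:
step_arm --pt "0 0 4 0" --pt "0 0 4 0" --pt "0 0 2 0"

```text
time: 42.75
tool_pos: [0.4728, -0.0191, 0.0651]
tool_rot: [0.058, 0.719, 0.688, 0.08]
contact_force: [0.8, 1.8, 6.7]
gripper_width: -0.002
```

Call:
step_arm --pt "0 -8 1 0" --pt "0 -8 1 0" --pt "0 -6 1 0"

```text
time: 43.05
tool_pos: [0.4602, -0.0184, 0.0656]
tool_rot: [0.064, 0.719, 0.687, 0.087]
contact_force: [0.7, 2.1, 1.7]
gripper_width: 0.001
```

```bash
cat >> h.py <<'E'
def pts(cam="wrist",nm=None):
    im,d,K,E=look(cam); r=rect(im,K,E); h=cv2.cvtColor(r,cv2.COLOR_RGB2HSV)
    m=((h[...,0]>15)&(h[...,0]<30)&(h[...,1]>170)&(h[...,2]>110)).astype(np.uint8)
    if nm: save(nm,r)
    for n,(a,b) in dict(left=(80,200),right=(305,425)).items():
        q=m[a:b,275:660]; k,l,s,c=cv2.connectedComponentsWithStats(q)
        if k>1:
            i=1+np.argmax(s[1:,4]); u=s[i,0]+s[i,2]/2+275; uc=c[i,0]+275
            print(cam,n,"area",s[i,4],"studs bbox",round((u-301)/41.6,2),"centroid",round((uc-301)/41.6,2))
E
python3 - <<'E'
from h import *
js(); pts("wrist"); pts("top")
E
```

```text
t 43.05 tcp [ 0.4602 -0.0184  0.0656] yaw -2.9 tilt xy deg [12.25  1.57] w 0.001 F [0.7 2.1 1.7]
q [-14.37 -19.87 130.07   5.37  58.31 -14.1 ] tau [ -0.5 -17.4 -32.9  -0.1  -0.5   0. ]
radial tilt 11.48 tang 4.56
wrist left area 1246 studs bbox 0.47 centroid 0.44
wrist right area 1423 studs bbox 5.6 centroid 5.56
top left area 246 studs bbox 0.47 centroid 0.46
top right area 290 studs bbox 5.59 centroid 5.57
```

Call:
step_arm --pt "0 -6 2 0" --pt "0 -6 1 0" --pt "0 0 1 0"

```text
time: 43.45
tool_pos: [0.4528, -0.0181, 0.0638]
tool_rot: [0.067, 0.719, 0.686, 0.09]
contact_force: [-2.3, 0.5, 5.9]
gripper_width: 0.002
```

Run:
```python
from h import *
js(); pts("wrist"); pts("top")
```

```text
t 43.45 tcp [ 0.4528 -0.0181  0.0638] yaw -2.9 tilt xy deg [12.69  1.54] w 0.002 F [-2.3  0.5  5.9]
q [-14.66 -21.4  131.43   5.55  58.08 -14.47] tau [ -0.7 -15.9 -31.3  -0.1  -0.9  -0. ]
radial tilt 11.88 tang 4.71
wrist left area 1260 studs bbox 0.46 centroid 0.43
wrist right area 1435 studs bbox 4.98 centroid 4.94
top left area 245 studs bbox 0.48 centroid 0.46
top right area 275 studs bbox 5.02 centroid 5.03
```

Call:
step_arm --pt "0 -6 1 0" --pt "0 -5 1 0" --pt "0 0 1 0"

```text
time: 43.85
tool_pos: [0.4441, -0.0176, 0.0604]
tool_rot: [0.068, 0.718, 0.686, 0.091]
contact_force: [-7.3, 2.1, 12.8]
gripper_width: -0.002
```

Run:
```python
from h import *
js(); pts("wrist"); pts("top")
```

```text
t 43.85 tcp [ 0.4441 -0.0176  0.0604] yaw -2.9 tilt xy deg [12.81  1.55] w -0.002 F [-7.3  2.1 12.8]
q [-14.96 -22.82 132.79   5.67  58.04 -14.83] tau [ -0.5 -13.4 -31.    0.2  -2.   -0. ]
radial tilt 11.98 tang 4.81
wrist left area 1291 studs bbox 0.46 centroid 0.42
wrist right area 1443 studs bbox 4.22 centroid 4.18
top left area 238 studs bbox 0.44 centroid 0.43
top right area 308 studs bbox 4.25 centroid 4.23
```

Call:
step_arm --pt "0 -4 0 0" --pt "0 0 0 0"

```text
time: 44.15
tool_pos: [0.4396, -0.0176, 0.059]
tool_rot: [0.067, 0.719, 0.686, 0.09]
contact_force: [0.1, 0.3, -1.3]
gripper_width: 0.003
```

Run:
```python
from h import *
st(); pts("wrist"); pts("top")
```

```text
t 44.15 tcp [ 0.4396 -0.0176  0.059 ] yaw -2.9 tilt xy deg [12.71  1.53] w 0.003 F [ 0.1  0.3 -1.3]
wrist left area 1345 studs bbox 0.46 centroid 0.43
wrist right area 1468 studs bbox 4.15 centroid 4.12
top left area 249 studs bbox 0.46 centroid 0.45
top right area 319 studs bbox 4.19 centroid 4.17
```

Call:
step_arm --pt "0 0 -15 0" --pt "0 14 -3 0" --pt "0 3 0 0" --pt "0 0 0 0"

```text
time: 44.65
tool_pos: [0.4506, -0.0188, 0.078]
tool_rot: [0.066, 0.719, 0.686, 0.088]
contact_force: [-0.7, -0.1, -0.0]
gripper_width: 0.001
```

Call:
step_arm --pt "0 0 6 0" --pt "0 -1 5 0" --pt "0 -1 2 0"

```text
time: 44.95
tool_pos: [0.4507, -0.0182, 0.063]
tool_rot: [0.065, 0.719, 0.686, 0.088]
contact_force: [-6.2, 1.1, 17.5]
gripper_width: 0.0
```

Run:
```python
from h import *
st(); pts("wrist"); pts("top")
```

```text
t 44.95 tcp [ 0.4507 -0.0182  0.063 ] yaw -2.9 tilt xy deg [12.35  1.57] w 0.0 F [-6.2  1.1 17.5]
wrist left area 1268 studs bbox 0.47 centroid 0.43
wrist right area 1431 studs bbox 4.13 centroid 4.09
top left area 252 studs bbox 0.46 centroid 0.45
top right area 314 studs bbox 4.18 centroid 4.17
```

Call:
step_arm --pt "0 -3 0 0" --pt "0 0 0 0"

```text
time: 45.25
tool_pos: [0.4477, -0.0181, 0.0626]
tool_rot: [0.065, 0.719, 0.686, 0.088]
contact_force: [-1.3, -0.9, 3.6]
gripper_width: -0.001
```

Run:
```python
from h import *
st(); pts("wrist","r9"); pts("top")
```

```text
t 45.25 tcp [ 0.4477 -0.0181  0.0626] yaw -2.9 tilt xy deg [12.37  1.56] w -0.001 F [-1.3 -0.9  3.6]
wrist left area 1273 studs bbox 0.46 centroid 0.43
wrist right area 1418 studs bbox 4.06 centroid 4.02
top left area 239 studs bbox 0.47 centroid 0.46
top right area 303 studs bbox 4.07 centroid 4.08
```

View pics/r9.png

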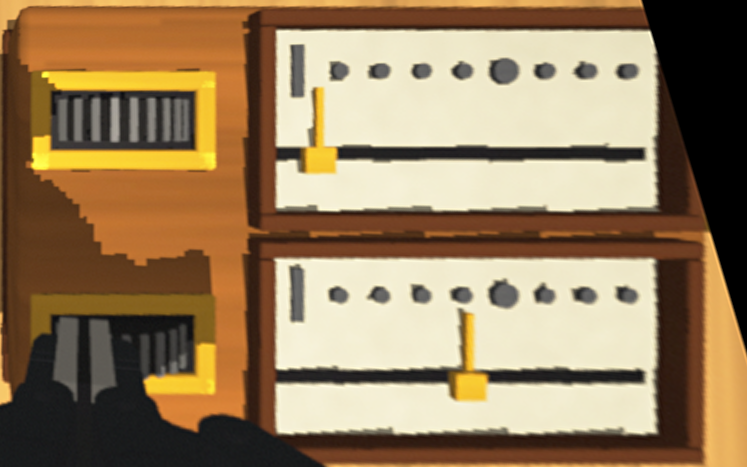

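Call:
step_arm --pt "0 0 -25 0" --pt "30 4 0 0" --pt "34 4 0 0" --pt "0 0 0 0"

```text
time: 45.75
tool_pos: [0.4519, 0.0458, 0.0905]
tool_rot: [0.064, 0.72, 0.685, 0.088]
contact_force: [-0.8, -0.1, -0.6]
gripper_width: -0.002
```

Call:
step_arm --pt "3 -7 9 0" --pt "0 -1 9 0" --pt "0 0 5 0" --pt "0 0 2 0"

```text
time: 46.15
tool_pos: [0.4474, 0.0496, 0.0604]
tool_rot: [0.063, 0.721, 0.685, 0.086]
contact_force: [-5.8, 2.1, 12.0]
gripper_width: 0.004
```

Contact, 12 N. I drag towards +x.

Call:
step_arm --pt "0 6 0 0" --pt "0 6 0 0" --pt "0 6 1 0"

```text
time: 46.45
tool_pos: [0.4667, 0.0481, 0.0659]
tool_rot: [0.062, 0.722, 0.684, 0.087]
contact_force: [-1.9, 2.4, 5.0]
gripper_width: -0.0
```

Run:
```python
from h import *
st(); pts("wrist"); pts("top")
```

```text
t 46.45 tcp [0.4667 0.0481 0.0659] yaw -3.4 tilt xy deg [12.06  1.71] w -0.0 F [-1.9  2.4  5. ]
wrist left area 1320 studs bbox 2.01 centroid 1.96
top left area 226 studs bbox 2.13 centroid 2.12
top right area 300 studs bbox 4.1 centroid 4.08
```

Call:
step_arm --pt "0 4 1 0" --pt "0 0 -20 0" --pt "0 -17 0 0" --pt "0 -6 0 0" --pt "0 0 0 0"

```text
time: 47.05
tool_pos: [0.4433, 0.0467, 0.0788]
tool_rot: [0.062, 0.723, 0.683, 0.086]
contact_force: [0.3, 0.1, 0.5]
gripper_width: 0.0
```

Call:
step_arm --pt "2 0 8 0" --pt "0 0 7 0" --pt "0 0 3 0"

```text
time: 47.35
tool_pos: [0.4476, 0.0491, 0.0599]
tool_rot: [0.062, 0.723, 0.683, 0.085]
contact_force: [-13.2, -1.3, 23.9]
gripper_width: -0.0
```

Run:
```python
from h import *
st(); pts("wrist"); pts("top")
```

```text
t 47.35 tcp [0.4476 0.0491 0.0599] yaw -3.5 tilt xy deg [11.9   1.56] w -0.0 F [-13.2  -1.3  23.9]
wrist left area 1413 studs bbox 2.43 centroid 2.38
wrist right area 235 studs bbox 4.01 centroid 4.0
top left area 240 studs bbox 2.45 centroid 2.44
top right area 297 studs bbox 4.06 centroid 4.06
```

Call:
step_arm --pt "0 6 0 0" --pt "0 5 0 0" --pt "0 3 0 0"

```text
time: 47.75
tool_pos: [0.4637, 0.0482, 0.0653]
tool_rot: [0.062, 0.723, 0.683, 0.085]
contact_force: [-0.6, -0.6, 3.1]
gripper_width: 0.002
```

Run:
```python
from h import *
st(); pts("wrist"); pts("top")
```

```text
t 47.75 tcp [0.4637 0.0482 0.0653] yaw -3.4 tilt xy deg [11.89  1.55] w 0.002 F [-0.6 -0.6  3.1]
wrist left area 1414 studs bbox 3.83 centroid 3.79
top left area 246 studs bbox 3.87 centroid 3.86
top right area 311 studs bbox 4.09 centroid 4.07
```

Call:
step_arm --pt "0 1.5 1 0"

```text
time: 47.95
tool_pos: [0.4663, 0.048, 0.0656]
tool_rot: [0.063, 0.722, 0.683, 0.086]
contact_force: [-2.5, 0.2, 9.4]
gripper_width: 0.002
```

Run:
```python
from h import *
st(); pts("wrist"); pts("top")
```

```text
t 47.95 tcp [0.4663 0.048  0.0656] yaw -3.4 tilt xy deg [12.02  1.53] w 0.002 F [-2.5  0.2  9.4]
wrist left area 1401 studs bbox 4.05 centroid 4.0
top left area 212 studs bbox 4.13 centroid 4.13
top right area 292 studs bbox 4.09 centroid 4.08
```

Call:
step_arm --pt "0 0 -40 0" --pt "0 5 -40 0" --pt "-30 32 -20 0" --pt "-32 32 -10 0" --pt "-32 32 -10 0" --pt "-32 32 -10 0" --pt "0 10 0 0" --pt "0 0 0 0"

```text
time: 48.85
tool_pos: [0.5726, -0.0937, 0.2142]
tool_rot: [0.059, 0.722, 0.684, 0.083]
contact_force: [-0.2, 0.1, -0.6]
gripper_width: -0.001
```

Run:
```python
from h import *
st(); pts("wrist","r10"); pts("top")
p=pose()@np.array(camera_params("wrist")["T_tool_cam"]); print(p[:3,3])
```

```text
t 48.85 tcp [ 0.5726 -0.0937  0.2142] yaw -3.3 tilt xy deg [11.53  1.59] w -0.001 F [-0.2  0.1 -0.6]
wrist left area 922 studs bbox 4.07 centroid 4.06
wrist right area 748 studs bbox 4.06 centroid 4.06
top left area 246 studs bbox 4.1 centroid 4.07
[ 0.54654272 -0.0256885   0.35583121]
```

View pics/r10.png

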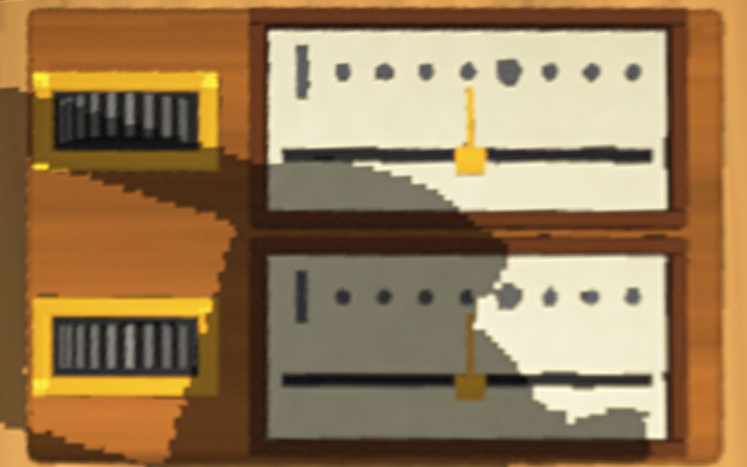

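Overhead, both pointers are at about 470 px and stud 4 at 468 px, so each is within about 0.6 mm. I back off and do a last overall check.

Call:
step_arm --pt "-20 -40 -15 0" --pt "-20 -40 -10 0" --pt "-20 -40 0 0" --pt "-20 -40 0 0" --pt "0 -20 0 0" --pt "0 0 0 0"

```text
time: 49.55
tool_pos: [0.3753, -0.1561, 0.1881]
tool_rot: [0.052, 0.718, 0.689, 0.081]
contact_force: [0.1, -0.4, 0.3]
gripper_width: -0.003
```

Run:
```python
from h import *
st(); pts("top"); im,d,K,E=look("top"); save("top9",cv2.resize(im,(784,588),interpolation=cv2.INTER_CUBIC))
for r in reds(im,d,K,E): print(*r)
im,d,K,E=look("side"); print("side")
for r in reds(im,d,K,E): print(*r)
```

```text
t 49.55 tcp [ 0.3753 -0.1561  0.1881] yaw -2.6 tilt xy deg [10.72  2.12] w -0.003 F [ 0.1 -0.4  0.3]
top left area 251 studs bbox 4.1 centroid 4.08
top right area 296 studs bbox 4.1 centroid 4.08
[0.609  0.3289 0.0426] 281 0.0018
[0.6022 0.2709 0.0427] 295 0.0016
[0.5952 0.2133 0.0426] 289 0.0018
[0.5884 0.1561 0.0428] 292 0.0018
[ 0.4227 -0.1891  0.0426] 234 0.0019
[ 0.4186 -0.2464  0.0428] 286 0.0021
[ 0.4154 -0.3051  0.0426] 281 0.0023
[ 0.4118 -0.363   0.0427] 276 0.0019
side
[0.5962 0.2228 0.0521] 752 0.0446
[ 0.4164 -0.2721  0.0618] 1334 0.0301
[ 0.4108 -0.3628  0.042 ] 562 0.0012
```

View pics/top9.png

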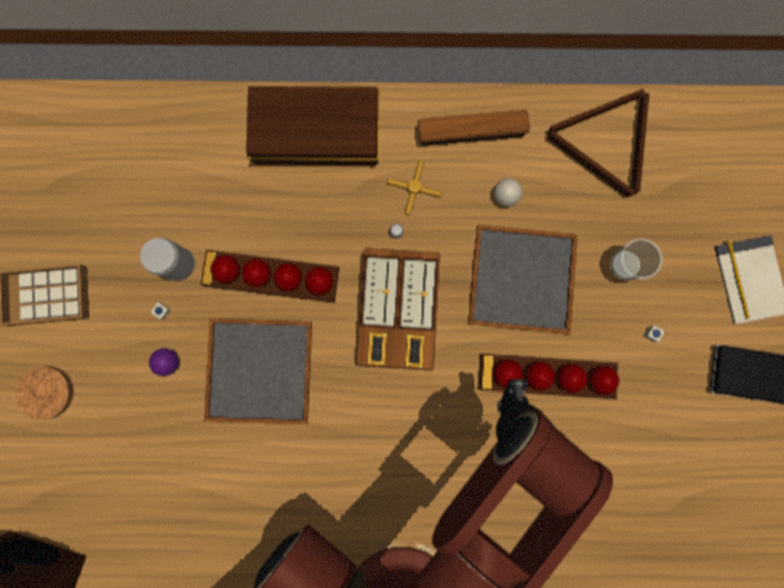

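The top view shows both trays empty at (258,370) and (523,278), and four reds in each rack. Both pointers are level with stud 4, and everything else is where it started. The gripper is clear at z = 0.19, so I hand in.

```bash
python3 -c "
from plant import job_done
print(job_done())"
```

```text
the job is handed in; nothing more can be done
None
```

I seated all eight reds, four in each rack, filled from the brass-plate end. I then rolled both thumbwheels to stud 4 with the shut fingertips and handed in at about 50 s of robot time.

- **Balls:** the last top picture shows all eight seated with centres at z of about 0.0427 m, and both trays empty.
- **Bystanders:** the other things on the table look unmoved in that picture.
- **Pointers:** seen from almost straight above, both stand about 0.6 mm past the stud (roughly 4.05 studs). The top camera read 4.08–4.10, but its calibration differs from the wrist camera's by 1–2 mm, so I trusted the wrist view.
- **Faults:** the tool's tilt drifted from 0° to about 12° during the run. On the right wheel the fingertip slipped off once near the end, so I pressed again to finish. The side camera's ball fit merged balls that touch in its view, so it confirmed only one of them.
- **Upsets:** I saw no slipped grip and no knocked ball.

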